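# Hook matching stacking trays onto the sloping stand

## Task

Clear the screw trays off the bench: stack the two that belong to the tray on the sloping stand on top of it, one upon the other, each with its back tongues hooked into the keepers of the tray below and its front pressed down until the spring clip snaps over it. The odd tray of another make does not fit this stack: leave it where it stands, and do not push the tools on the bench about.

Things in the scene. Friction and masses are not known exactly. Their poses are not given: they have to be found in the camera images.
- stand: Fixed plywood stand, foot 190 x 130 mm; its board slopes 32 degrees, low at the front (-x of its frame), high at the back (+x). Origin: centre of the underside of the foot, on the bench; x, y level, z up.
- base_tray: Grey tray screwed to the stand's sloping board; same shape and frame as tray_a: origin at the centre of its underside, x to its back (uphill), y across, z square to its floor (leaning 32 degrees to the front). A tray seated on it has its origin at x = y = 0, z = 46 mm in this frame, with the same axes; the next one sits likewise on that.
- base_tray_keepers (a point): Top back edge of the tray, midway between its two keepers (y = +-30 mm). Each is a pocket open to the front: floor level with the rim, end stop here (86 mm behind the tray's centre), a 5 mm thick lip whose underside is 7.8 mm above the floor and which covers the last 10 mm before the stop, side cheeks 31 mm apart over the last 7 mm. All trays of the stack have them.
- base_tray_ears (a point): Top front edge of the tray, in the middle. 1.5 mm before the front wall two ears (y = +-18 to 23 mm) rise 8 mm above the rim and stop the next tray from sliding down; between them the spring clip reaches 23 mm above the rim and 12 mm before the wall. So a tray cannot be slid in level: back end low, front raised 8 to 12 degrees. All trays of the stack have them.
- tray_a: Loose grey open tray of the stack, 0.2 to 0.33 kg, outer 140 (x) x 100 (y) x 46 mm high, walls and floor 4 mm. Origin: centre of its underside; x to its back, y across, z up. Known by the two flat tongues and two keepers at its back and the steel clip between ears at its front.
- tray_a_tongues (a point): Underside of the tips of tray_a's two tongues, midway between them: 84 mm behind the centre, 14 mm past the back wall. Tongues at y = +-30 mm, 25 mm wide, 5 mm thick, flush with the underside. Tray tipped back end low: lay the tips on the keeper floors about 12 mm before the stop, slide back under the lips to the stop, then lower the front.
- tray_a_nib (a point): Round bar (radius 4 mm, 28 mm long across) on the bottom of tray_a's front wall, 71 mm before the centre, 8 mm up, which the clip of the tray below snaps over.
- tray_a_web (a point): Middle of the top of tray_a's web, the grip: an upright wall 10 mm thick, along x, from front wall to back wall at y = 0, 44 mm high from the underside (2 mm below the rim); 41 mm free on each side down to the floor, which is 4 mm thick. Its front end is also a place to press the front down.
- tray_b: Second loose tray of the stack, the same as tray_a in every way and with the same frame. Either may go first.
- tray_b_tongues (a point): Tongue tips of tray_b, as tray_a_tongues.
- tray_b_nib (a point): Nib of tray_b, as tray_a_nib.
- tray_b_web (a point): Middle of the top of tray_b's web, as tray_a_web.
- odd_tray: Loose grey tray of another make, 140 x 112 x 46 mm with a like web in its middle, but no tongues, keepers or clip: plain back, round studs 7 mm above the rim at its four corners, front wall only 34 mm high. It cannot hook in; it stays where it is. Origin: centre of its underside.
- base_tray_latch (a joint): Sprung steel strip clip at the front of the stand's tray, pivoted 16 mm below its rim; 0 = upright (closed), grows to 0.5 rad as its top is pushed outwards to the front. A nib pressed down past it opens it to about 0.15 rad (5 to 10 N at the front of the tray), then it springs back to nearly 0.
- tray_a_latch (a joint): Sprung steel strip clip at the front of tray_a, pivoted 16 mm below its rim; 0 = upright (closed), grows to 0.5 rad as its top is pushed outwards to the front. A nib pressed down past it opens it to about 0.15 rad (5 to 10 N at the front of the tray), then it springs back to nearly 0.
- tray_b_latch (a joint): Sprung steel strip clip at the front of tray_b, pivoted 16 mm below its rim; 0 = upright (closed), grows to 0.5 rad as its top is pushed outwards to the front. A nib pressed down past it opens it to about 0.15 rad (5 to 10 N at the front of the tray), then it springs back to nearly 0.
- tape_measure: Yellow tape measure, 75 mm, standing on the bench; a bystander. Origin under its centre.
- bit_case: Green closed drill-bit case, 114 x 190 x 33 mm; a bystander. Origin under its centre.
- pliers: Red-handled pliers, 175 mm, lying on the bench; a bystander. Origin under their centre.

How it is judged:
On the way:
1. one of the two matching trays is hooked and snapped onto the stand's tray (((z of tray_a in the frame of base_tray between 0.043 and 0.0485 m and x of tray_a in the frame of base_tray between -0.005 and 0.005 m and y of tray_a in the frame of base_tray between -0.006 and 0.006 m and angle between the z axis of tray_a and the z axis of base_tray, either way round below 0.035 rad and angle between the x axis of tray_a and the x axis of base_tray, either way round below 0.05 rad and value of joint base_tray_latch below 0.07 rad) or (z of tray_b in the frame of base_tray between 0.043 and 0.0485 m and x of tray_b in the frame of base_tray between -0.005 and 0.005 m and y of tray_b in the frame of base_tray between -0.006 and 0.006 m and angle between the z axis of tray_b and the z axis of base_tray, either way round below 0.035 rad and angle between the x axis of tray_b and the x axis of base_tray, either way round below 0.05 rad and value of joint base_tray_latch below 0.07 rad))), for 0.2 s.
At the end, for the whole second after the job is handed in: Both matching trays are stacked on the stand's tray, one on the other in either order, each seated within 5 mm and 2 degrees and held by the closed clip (under 0.07 rad) of the tray below, at rest; the odd tray is within 30 mm and the tools within 50 mm of their starts (((z of tray_a in the frame of base_tray between 0.043 and 0.0485 m and x of tray_a in the frame of base_tray between -0.005 and 0.005 m and y of tray_a in the frame of base_tray between -0.006 and 0.006 m and angle between the z axis of tray_a and the z axis of base_tray, either way round below 0.035 rad and angle between the x axis of tray_a and the x axis of base_tray, either way round below 0.05 rad and value of joint each of base_tray_latch, tray_a_latch below 0.07 rad and z of tray_b in the frame of tray_a between 0.043 and 0.0485 m and x of tray_b in the frame of tray_a between -0.005 and 0.005 m and y of tray_b in the frame of tray_a between -0.006 and 0.006 m and angle between the z axis of tray_b and the z axis of tray_a, either way round below 0.035 rad and angle between the x axis of tray_b and the x axis of tray_a, either way round below 0.05 rad) or (z of tray_b in the frame of base_tray between 0.043 and 0.0485 m and x of tray_b in the frame of base_tray between -0.005 and 0.005 m and y of tray_b in the frame of base_tray between -0.006 and 0.006 m and angle between the z axis of tray_b and the z axis of base_tray, either way round below 0.035 rad and angle between the x axis of tray_b and the x axis of base_tray, either way round below 0.05 rad and value of joint each of base_tray_latch, tray_b_latch below 0.07 rad and z of tray_a in the frame of tray_b between 0.043 and 0.0485 m and x of tray_a in the frame of tray_b between -0.005 and 0.005 m and y of tray_a in the frame of tray_b between -0.006 and 0.006 m and angle between the z axis of tray_a and the z axis of tray_b, either way round below 0.035 rad and angle between the x axis of tray_a and the x axis of tray_b, either way round below 0.05 rad)) and linear speed of each of tray_a, tray_b below 0.01 m/s and distance of odd_tray from where it was at the start of the episode below 0.03 m and distance of each of tape_measure, bit_case, pliers from where it was at the start of the episode below 0.05 m); the robot touches nothing.
It fails at once if the odd tray is moved more than 30 mm (distance of odd_tray from where it was at the start of the episode above 0.03 m).
It fails at once if a tool on the bench is pushed more than 50 mm (distance of any of tape_measure, bit_case, pliers from where it was at the start of the episode above 0.05 m).
It also fails if it takes over 72 s, if anything falls off the work surface, if the arm or the gripper's body presses on something with over 40 N, if the wrist force passes 120 N, or if a joint passes its speed limit or range.

## Robot

A 7-joint arm with a two-finger parallel gripper is mounted at the origin on a cart in front of the work surface, level with it; the furniture and walls round the work are solid. World frame = base frame: x ahead of the robot, y to its left, z up, the work surface at z = 0. Lengths are in m, angles in rad, forces in N, time in s.
With the tool pointing down it reaches from about 0.425 to 0.8 m from the base axis. Payload 8.3 kg.
Tool frame: the origin (TCP) lies midway between the tips of the shut fingers; the grasp point (between the pads) lies 19 mm behind it; z points along the fingers, y is the line along which they close (so a half turn about z gives the same grasp; the last joint's range is limited). The gripper opens to 85 mm and grips with 20 to 120 N. Pads are 22 mm wide; open, the fingers measure 114 mm over their backs; the gripper's body (76 mm by 85 mm) begins 54 mm behind the grasp point. The pads swing forward as they close: fully open they stand 13 mm farther back than shut.
Start: joints at [1.273, 0.383, 0.016, 1.37, -0.006, 1.388, -0.046], TCP at [0.145, -0.608, 0.231] pointing down, gripper open.
Joint ranges: [-2.95, 2.95], [-0.25, 2.06], [-1.52, 1.56], [0.18, 2.33], [-1.44, 4.58], [0.02, 2.06], [-3.01, 3.01]. Speed limits (rad/s): [2.39, 2.39, 3.01, 3.01, 3.14, 3.14, 3.14].

## Interface

Orientations are given as a rotation vector (axis times angle).
In Python, from bench import arm, viewer gives the robot as it stands.
- The arm moves only by the tool move_arm, never from a script. Its arguments are lists of equal length, an entry for each row: "delta_rot": the turn, a rotation vector about the tool's x, y, z in rad, a list of three; "xyz": the shift along the tool's x, y, z in m, a list of three; "jaw": the opening, from 0 (shut) to 1 (fully open). A call has 1 to 8 rows; each row shifts and turns the commanded pose from where the row before left it, along the tool's axes as they then stand; what a row does not reach is not made up. A row lasts 1/10 s, in which the tool goes at most 50 mm and 8.59 degrees, less where a joint would pass 70% of its speed; a pose out of reach is approached as far as the arm can. A call is refused whole if a number of a shift passes 0.05 or a number of a turn 0.15, either way. A call with a gripper value outside its range is refused whole. The fingers move at their own pace and stop on an object; "force" is the grip in N (left out, the last holds). Time passes only in rows, so rows that do not move let the fingers close. It gives the time, the measured TCP pose, the force, the opening and the grip force at its end, in the units of the state.
- arm.get_obs(): the state, without advancing time (a new reading comes with each control period).
- viewer.read_camera(name): name is "scene" or "top" or "wrist"; returns the picture (420x560x3 uint8, blue, green, red); there is no depth.
- viewer.camera_params(name): a dict with "fx", "fy", "cx", "cy" (pixels), "cam_to_world" (4x4, takes a point from camera to world coordinates); the wrist camera has in their place "hand_eye" (4x4, takes a point from camera to tool coordinates, whose origin is the TCP and whose axes are the flange's). Camera axes: x right, y down, z forward; pixel columns grow to the right and rows downward; lengths in m; the calibration is good to about 2 mm. The wrist camera is an equidistant fisheye: a pixel r from the principal point sees the ray r / f radians off the axis. A picture is of the moment at which its call begins: read the wrist's pose just before it. camera_params takes no time and is no camera call.
- arm.finish_job(): hands the job in; it is judged then, once.
Trained networks look in the newest picture that a camera, given by its name, has taken for a name from the list of things; names that differ only in an ending like _2 or _b are one class to them, and where a whole thing is asked for, a point or a joint stands for the part that bears it (a point fixed in the world has none). Each returns a list of dicts, best first, with "p" (0 to 1); they miss things now and then, are a little off and sometimes report something else, mostly with a low value. They report only what shows in the picture. A call takes as long as a camera call.
- viewer.search_frame(thing, camera): "extent" ([left, top, right, bottom] in pixels, round what is visible of it).
The state is a dict: "time": time; "q": joint angles; "joint_velocities": joint speeds; "effort": joint torques, N m; "position": TCP position; "ee_rot": TCP orientation; "wrist_force": force on the tool from outside, world axes, zero at the start; "torque": the same for the moment, N m; "finger_gap": finger opening in m; "finger_force": force on a finger pad.
Only numpy, scipy, OpenCV 4.12 (cv2) and the standard library are available. Lean on these libraries where they do the work, as an engineer would, in place of code of your own. Each camera call takes 0.05 s, during which the arm holds its last target. There are 200 camera calls.

## Working session

There is one attempt and no reset: what is moved stays moved. The work goes in short steps, Python scripts to look and compute and a tool call to move; the robot and the scene stay as the last step left them, time stands still between calls to the robot, and variables do not carry over. Pictures are saved under pics/ and viewed, at most 10 in all, crops included, and the job is handed in when it is done.

Besides the shell and the picture viewer there is one more tool, called after "Request:" in YAML: its name, and indented under it one key for each argument. move_arm: Moves the arm, as the interface text tells. Its arguments: {"type":"object","properties":{"delta_rot":{"type":"array","items":{"type":"array","items":{"type":"number"}}},"xyz":{"type":"array","items":{"type":"array","items":{"type":"number"}}},"jaw":{"type":"array","items":{"type":"number"}},"force":{"type":"number"}},"required":["delta_rot","xyz","jaw"]}

```bash
mkdir -p pics; ls; python3 - <<'E'
from bench import arm, viewer
import cv2,numpy as np
np.set_printoptions(precision=4,suppress=True)
o=arm.get_obs();print(o['time'],o['position'],o['ee_rot'],o['finger_gap'])
a=viewer.read_camera("scene");b=viewer.read_camera("top")
cv2.imwrite("pics/scene.png",a);cv2.imwrite("pics/top.png",b)
for c in("scene","top","wrist"):print(c,viewer.camera_params(c))
for c in("scene","top"):
  for t in("tray_a","odd_tray","stand","base_tray","tray_a_web","tray_a_tongues","tray_a_nib","base_tray_keepers","base_tray_ears"):
    print(c,t,[(d['extent'],round(d['p'],2)) for d in viewer.search_frame(t,c)])
E
```

```text
pics
0.0 [ 0.1453 -0.6073  0.2302] [-3.118  -0.3678  0.0004] 0.08560068803904126
scene {'fx': 449.7976371849233, 'fy': 449.7976371849233, 'cx': 283.88758266496404, 'cy': 209.64777769555764, 'cam_to_world': array([[-0.8756, -0.3119,  0.3689,  0.0878],
       [-0.4827,  0.5347, -0.6936,  0.8769],
       [ 0.0191, -0.7854, -0.6187,  0.8967],
       [ 0.    ,  0.    ,  0.    ,  1.    ]])}
top {'fx': 433.82128974850457, 'fy': 433.82128974850457, 'cx': 277.43073594122507, 'cy': 211.84261979573498, 'cam_to_world': array([[ 0.0067, -0.9961,  0.0881,  0.437 ],
       [-1.    , -0.0072, -0.0053,  0.0183],
       [ 0.0059, -0.0881, -0.9961,  1.2835],
       [ 0.    ,  0.    ,  0.    ,  1.    ]])}
wrist {'fx': 325.19226210127806, 'fy': 325.19226210127806, 'cx': 278.48008703524283, 'cy': 213.6316312013871, 'hand_eye': array([[-0.0019, -0.9484, -0.3171,  0.0822],
       [ 1.    , -0.0019, -0.0002, -0.0001],
       [-0.0004, -0.3171,  0.9484, -0.1422],
       [ 0.    ,  0.    ,  0.    ,  1.    ]])}
scene tray_a [([259.2, 207.3, 315.7, 265.6], 0.95), ([328.9, 164.6, 380.6, 200.1], 0.73)]
scene odd_t
[... 612 characters left out ...]
8.9, 207.0, 429.9, 275.3], 0.58)]
top odd_tray [([308.4, 201.6, 362.0, 259.0], 0.86), ([170.6, 152.2, 223.8, 218.8], 0.21)]
top stand [([166.2, 148.5, 227.7, 222.0], 0.63)]
top base_tray [([170.0, 152.4, 220.8, 218.0], 0.65), ([375.8, 208.5, 431.1, 271.2], 0.31), ([198.0, 210.0, 210.0, 218.1], 0.24)]
top tray_a_web [([376.1, 205.6, 429.1, 272.0], 0.73), ([255.9, 182.2, 305.4, 247.1], 0.25)]
top tray_a_tongues [([378.3, 206.7, 429.5, 273.6], 0.93)]
top tray_a_nib [([378.8, 206.3, 429.8, 272.2], 0.56), ([170.2, 152.6, 222.8, 218.6], 0.29)]
top base_tray_keepers [([168.3, 153.2, 222.4, 218.0], 0.75)]
top base_tray_ears [([167.6, 152.9, 221.3, 218.1], 0.79), ([375.9, 206.3, 430.3, 270.8], 0.54)]
```

```bash
python3 - <<'E'
import cv2,numpy as np
b=cv2.imread("pics/top.png");a=cv2.imread("pics/scene.png")
cv2.imwrite("pics/t1.png",cv2.resize(b[130:330,150:430+10],(800,552),interpolation=cv2.INTER_CUBIC))
cv2.imwrite("pics/s1.png",cv2.resize(a[130:320,160:400],(758,600),interpolation=cv2.INTER_CUBIC))
E
```

```text
(no output)
```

View pics/t1.png

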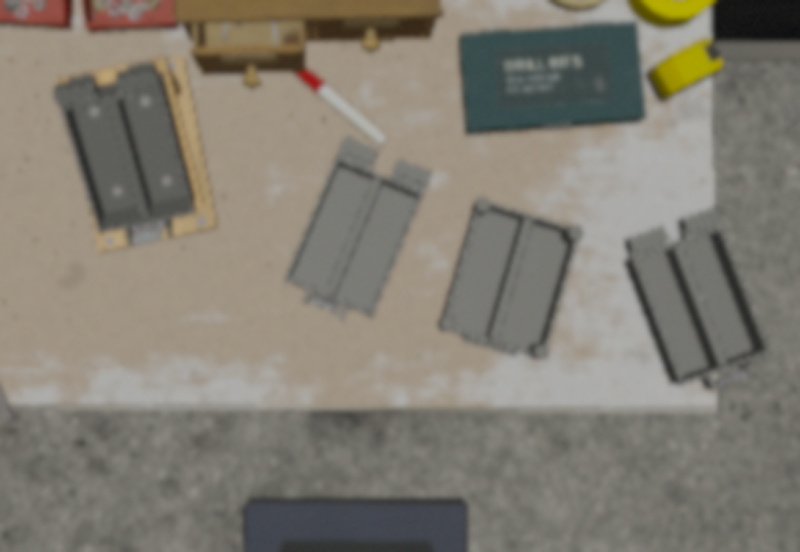

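View pics/s1.png

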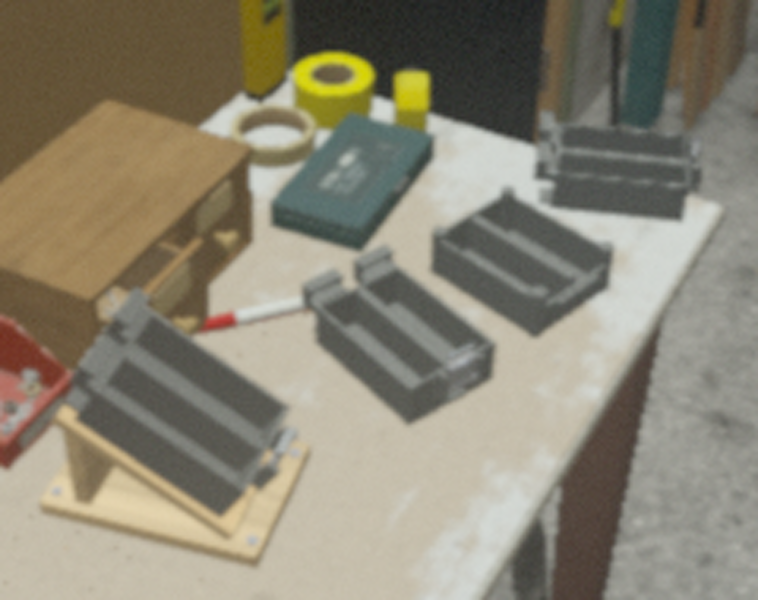

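```bash
cat > h.py <<'E'
import numpy as np, cv2, sys
from scipy.spatial.transform import Rotation as Ro
from scipy.optimize import least_squares
np.set_printoptions(precision=4,suppress=True)
from bench import arm, viewer
CP={c:viewer.camera_params(c) for c in("scene","top","wrist")}
def tool(o): 
    T=np.eye(4);T[:3,:3]=Ro.from_rotvec(o['ee_rot']).as_matrix();T[:3,3]=o['position'];return T
def proj(c,P,T=None):
    """world points -> pixels; T = tool pose for the wrist"""
    k=CP[c];M=T@k['hand_eye'] if c=='wrist' else k['cam_to_world']
    q=(np.atleast_2d(P)-M[:3,3])@M[:3,:3]
    if c=='wrist':
        r=np.hypot(q[:,0],q[:,1])+1e-12;th=np.arctan2(r,q[:,2]);s=th/r;uv=q[:,:2]*s[:,None]
    else: uv=q[:,:2]/q[:,2:]
    return uv*[k['fx'],k['fy']]+[k['cx'],k['cy']]
def ray(c,uv,T=None):
    k=CP[c];M=T@k['hand_eye'] if c=='wrist' else k['cam_to_world']
    d=(np.asarray(uv,float)-[k['cx'],k['cy']])/[k['fx'],k['fy']]
    if c=='wrist':
        th=np.linalg.norm(d);v=np.r_[d/th*np.sin(th),np.cos(th)]
    else: v=np.r_[d,1]
    return M[:3,3],M[:3,:3]@v
def onz(c,uv,z,T=None):
    o,d=ray(c,uv,T);return o+d*(z-o[2])/d[2]
def rows(T0,T1,n):
    """rows (delta_rot, xyz) in tool axes: shift along axes before the turn"""
    w=Ro.from_matrix(T0[:3,:3].T@T1[:3,:3]).as_rotvec()/n;R=T0[:3,:3].copy();dp=(T1[:3,3]-T0[:3,3])/n
    X=[]
    for i in range(n): X.append(R.T@dp);R=R@Ro.from_rotvec(w).as_matrix()
    print('rot each',np.round(w,4).tolist(),'n',n);print('xyz',[np.round(x,4).tolist() for x in X])
def down(x,y,z,yaw):
    T=np.eye(4);T[:3,:3]=Ro.from_euler('z',yaw).as_matrix()@np.diag([1,-1,-1]);T[:3,3]=x,y,z;return T
def shot(name):
    o=arm.get_obs();T=tool(o);im=viewer.read_camera('wrist');cv2.imwrite(f'pics/{name}.png',im);np.save(f'pics/{name}.npy',T);return T,im
E
cat > c.py <<'E'
from h import *
def t(u,v):return (150+u*290/800,130+v*200/552)
print('M',[onz('top',t(*p),.046)[:2] for p in((330,163),(422,196),(372,314),(290,281))])
print('R',[onz('top',t(*p),.046)[:2] for p in((629,246),(716,230),(762,348),(676,380))])
print('odd',[onz('top',t(*p),.046)[:2] for p in((478,204),(577,235),(541,352),(441,326))])
print('standfoot',[onz('top',t(*p),.01)[:2] for p in((103,250),(216,226))])
print('basetop',[onz('top',t(*p),.12)[:2] for p in((57,95),(150,62))],[onz('top',t(*p),.07)[:2] for p in((101,225),(192,208))])
E
python3 c.py
```

```text
M [array([0.6121, 0.0346]), array([ 0.5782, -0.0614]), array([ 0.4555, -0.01  ]), array([0.4889, 0.0749])]
R [array([ 0.5276, -0.2764]), array([ 0.545 , -0.3672]), array([ 0.4233, -0.4123]), array([ 0.3899, -0.3229])]
odd [array([ 0.5703, -0.1197]), array([ 0.5387, -0.2225]), array([ 0.4176, -0.1842]), array([ 0.4436, -0.0812])]
standfoot [array([0.522 , 0.2761]), array([0.5485, 0.1562])]
basetop [array([0.6671, 0.3028]), array([0.7008, 0.2121])] [array([0.5434, 0.2666]), array([0.5615, 0.1744])]
```

```bash
python3 - <<'E'
from h import *
rows(tool(arm.get_obs()),down(.472,-.345,.19,np.radians(17.5)),12)
E
```

```text
rot each [-0.0, -0.0, -0.0059] n 12
xyz [[0.0316, -0.015, 0.0034], [0.0316, -0.0148, 0.0034], [0.0317, -0.0146, 0.0034], [0.0318, -0.0144, 0.0034], [0.0319, -0.0142, 0.0034], [0.032, -0.014, 0.0034], [0.0321, -0.0138, 0.0034], [0.0321, -0.0137, 0.0034], [0.0322, -0.0135, 0.0034], [0.0323, -0.0133, 0.0034], [0.0324, -0.0131, 0.0034], [0.0325, -0.0129, 0.0034]]
```

Request:
move_arm:
  delta_rot:
    - [0, 0, -0.006]
    - [0, 0, -0.006]
    - [0, 0, -0.006]
    - [0, 0, -0.006]
    - [0, 0, -0.006]
    - [0, 0, -0.006]
  xyz:
    - [0.032, -0.015, 0.003]
    - [0.032, -0.015, 0.003]
    - [0.032, -0.015, 0.003]
    - [0.032, -0.014, 0.003]
    - [0.032, -0.014, 0.003]
    - [0.032, -0.014, 0.003]
  jaw: [0.47, 0.47, 0.47, 0.47, 0.47, 0.47]

```text
time: 1.6
position: [0.311, -0.4751, 0.2134]
ee_rot: [3.113, 0.424, 0.0]
wrist_force: [0.4, -0.3, -0.3]
finger_gap: 0.04
finger_force: 0.0
```

Request:
move_arm:
  delta_rot:
    - [0, 0, -0.006]
    - [0, 0, -0.006]
    - [0, 0, -0.006]
    - [0, 0, -0.006]
    - [0, 0, -0.006]
    - [0, 0, -0.006]
    - [0, 0, 0]
  xyz:
    - [0.032, -0.014, 0.003]
    - [0.032, -0.014, 0.003]
    - [0.032, -0.013, 0.003]
    - [0.032, -0.013, 0.003]
    - [0.032, -0.013, 0.003]
    - [0.032, -0.013, 0.003]
    - [0, 0, 0]
  jaw: [0.47, 0.47, 0.47, 0.47, 0.47, 0.47, 0.47]

```text
time: 2.3
position: [0.476, -0.3396, 0.1949]
ee_rot: [-3.1, -0.493, -0.003]
wrist_force: [0.3, 1.0, 0.3]
finger_gap: 0.0402
finger_force: 0.0
```

```bash
python3 - <<'E'
from h import *
o=arm.get_obs();print(o['time'],o['finger_gap'])
T,im=shot('wR');print(T)
cv2.imwrite('pics/wR1.png',cv2.resize(im,None,fx=1.42,fy=1.42))
rows(T,down(.534,.009,.19,np.radians(-21)),10)
E
```

```text
2.3 0.040173560539084045
[[ 0.9506  0.3104  0.0017  0.476 ]
 [ 0.3104 -0.9506  0.003  -0.3396]
 [ 0.0026 -0.0023 -1.      0.1949]
 [ 0.      0.      0.      1.    ]]
rot each [-0.0003, -0.0002, 0.0682] n 10
xyz [[0.0163, -0.0313, 0.0006], [0.0142, -0.0324, 0.0006], [0.0119, -0.0333, 0.0006], [0.0096, -0.034, 0.0006], [0.0073, -0.0346, 0.0006], [0.0049, -0.035, 0.0005], [0.0025, -0.0352, 0.0005], [0.0001, -0.0353, 0.0005], [-0.0023, -0.0353, 0.0005], [-0.0047, -0.035, 0.0005]]
```

View pics/wR1.png

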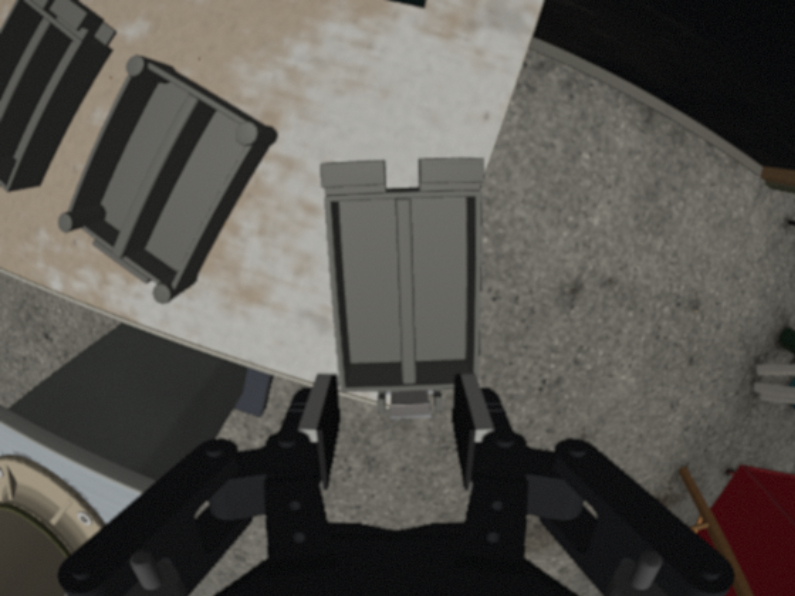

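Request:
move_arm:
  delta_rot:
    - [0, 0, 0.068]
    - [0, 0, 0.068]
    - [0, 0, 0.068]
    - [0, 0, 0.068]
    - [0, 0, 0.068]
    - [0, 0, 0.068]
  xyz:
    - [0.016, -0.031, 0.0005]
    - [0.014, -0.032, 0.0005]
    - [0.012, -0.033, 0.0005]
    - [0.0096, -0.034, 0.0005]
    - [0.0073, -0.0345, 0.0005]
    - [0.005, -0.035, 0.0005]
  jaw: [0.47, 0.47, 0.47, 0.47, 0.47, 0.47]

```text
time: 2.95
position: [0.5078, -0.1375, 0.1926]
ee_rot: [3.136, -0.166, 0.001]
wrist_force: [0.7, 0.0, 0.3]
finger_gap: 0.0398
finger_force: 0.0
```

Request:
move_arm:
  delta_rot:
    - [0, 0, 0.068]
    - [0, 0, 0.068]
    - [0, 0, 0.068]
    - [0, 0, 0.068]
    - [0, 0, 0]
  xyz:
    - [0.0025, -0.035, 0.0005]
    - [0, -0.035, 0.0005]
    - [-0.0023, -0.035, 0.0005]
    - [-0.0047, -0.035, 0.0005]
    - [0, 0, 0]
  jaw: [0.47, 0.47, 0.47, 0.47, 0.47]

```text
time: 3.45
position: [0.5322, 0.0061, 0.1907]
ee_rot: [-3.086, 0.576, -0.001]
wrist_force: [-0.5, -0.4, 0.8]
finger_gap: 0.0403
finger_force: 0.0
```

```bash
python3 - <<'E'
from h import *
o=arm.get_obs();print(o['time'],o['q'])
T,im=shot('wM');print(T)
# base view pose: above the stand tray, tool tilted 32deg like it
yaw=np.radians(14.5);Rb=Ro.from_euler('zy',[yaw,np.radians(-32)]).as_matrix()
p=np.array([.62,.24,.085])+Rb@[0,0,.18]
T1=np.eye(4);T1[:3,:3]=Rb@np.diag([1,-1,-1]);T1[:3,3]=p;print(T1)
rows(T,T1,8)
E
```

```text
3.45 [ 0.2444  0.2303 -0.3675  1.6744  0.0843  1.2517 -2.0802]
[[ 0.9328 -0.3605  0.0009  0.5322]
 [-0.3605 -0.9327  0.0022  0.0061]
 [ 0.     -0.0024 -1.      0.1907]
 [ 0.      0.      0.      1.    ]]
[[ 0.821   0.2123  0.5299  0.5246]
 [ 0.2504 -0.9681 -0.      0.24  ]
 [ 0.513   0.1327 -0.848   0.2376]
 [ 0.      0.      0.      1.    ]]
rot each [0.0038, 0.0707, -0.0758] n 8
xyz [[-0.0114, -0.0269, -0.0058], [-0.0089, -0.0277, -0.0064], [-0.0063, -0.0283, -0.0069], [-0.0037, -0.0287, -0.0071], [-0.001, -0.0289, -0.0071], [0.0017, -0.0289, -0.007], [0.0044, -0.0287, -0.0067], [0.007, -0.0283, -0.0062]]
```

```bash
cat >> h.py <<'E'
def Rzy(yaw,pitch): # x axis turned by yaw, back raised by pitch
    return Ro.from_euler('ZY',[yaw,-pitch]).as_matrix()
FLIP=np.diag([1,-1,-1])
def TT(R,p):
    T=np.eye(4);T[:3,:3]=R;T[:3,3]=p;return T
E
python3 - <<'E'
from h import *
Rb=Rzy(np.radians(14.5),np.radians(32))
rows(tool(arm.get_obs()),TT(Rb@FLIP,np.array([.62,.24,.085])+Rb@[0,0,.17]),8)
E
```

```text
rot each [0.0217, 0.0675, -0.0758] n 8
xyz [[-0.0096, -0.025, -0.0048], [-0.0074, -0.0258, -0.0048], [-0.0051, -0.0264, -0.0047], [-0.0027, -0.0268, -0.0044], [-0.0004, -0.027, -0.0039], [0.0019, -0.027, -0.0033], [0.0041, -0.0268, -0.0025], [0.0063, -0.0265, -0.0016]]
```

Request:
move_arm:
  delta_rot:
    - [0.022, 0.068, -0.076]
    - [0.022, 0.068, -0.076]
    - [0.022, 0.068, -0.076]
    - [0.022, 0.068, -0.076]
    - [0.022, 0.068, -0.076]
    - [0.022, 0.068, -0.076]
    - [0.022, 0.068, -0.076]
    - [0.022, 0.068, -0.076]
  xyz:
    - [-0.0096, -0.025, -0.0048]
    - [-0.0074, -0.026, -0.0048]
    - [-0.005, -0.0264, -0.0047]
    - [-0.0027, -0.027, -0.0044]
    - [0, -0.027, -0.004]
    - [0.002, -0.027, -0.0033]
    - [0.004, -0.027, -0.0025]
    - [0.0063, -0.0265, -0.0016]
  jaw: [0.47, 0.47, 0.47, 0.47, 0.47, 0.47, 0.47, 0.47]

```text
time: 4.3
position: [0.5344, 0.2149, 0.2302]
ee_rot: [-2.929, -0.373, -0.853]
wrist_force: [-0.4, 0.3, 0.6]
finger_gap: 0.04
finger_force: 0.0
```

Request:
move_arm:
  delta_rot:
    - [0, 0, 0]
  xyz:
    - [0, 0, 0]
  jaw: [0.47]

```text
time: 4.4
position: [0.5329, 0.217, 0.2298]
ee_rot: [-2.928, -0.378, -0.851]
wrist_force: [-0.8, -0.8, 0.0]
finger_gap: 0.04
finger_force: 0.0
```

```bash
python3 - <<'E'
from h import *
o=arm.get_obs();print(o['time'],o['q'])
T,im=shot('wB');print(T)
m=cv2.imread('pics/wM.png')
cv2.imwrite('pics/wMB.png',np.vstack([cv2.resize(im[30:350,130:430],(563,600))]))
cv2.imwrite('pics/wM1.png',cv2.resize(m[90:320,180:380],(521,600),interpolation=cv2.INTER_CUBIC))
E
```

```text
4.4 [ 0.0832 -0.0852 -0.5796  2.0277  0.1494  0.6409 -1.9166]
[[ 0.8164  0.2534  0.5189  0.5329]
 [ 0.2152 -0.9673  0.1339  0.217 ]
 [ 0.5359  0.0023 -0.8443  0.2298]
 [ 0.      0.      0.      1.    ]]
```

View pics/wMB.png

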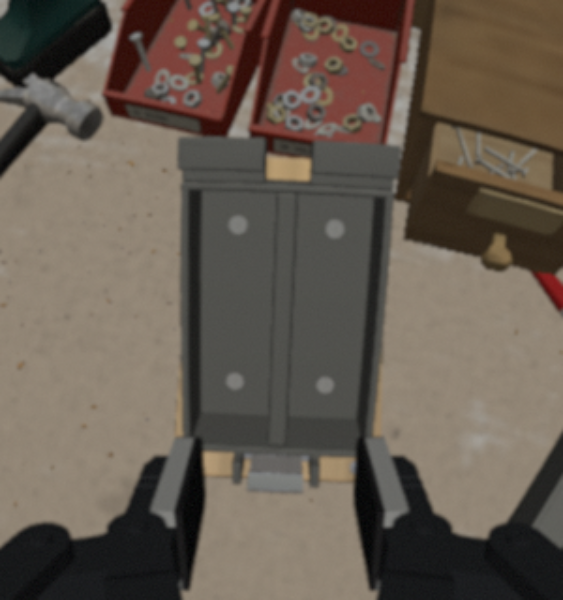

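View pics/wM1.png

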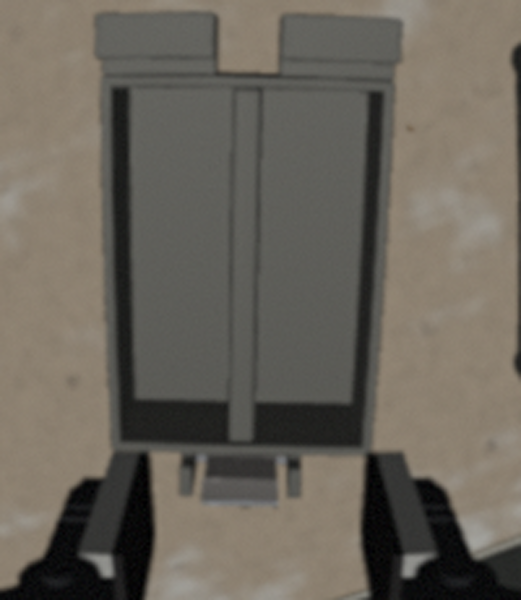

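```bash
cat > fit.py <<'E'
from h import *
W=lambda:[(.066,.005,.044),(.066,-.005,.044),(-.066,.005,.044),(-.066,-.005,.044)]
def fit(name,mod,px,x0,free,full):
    T=np.load(f'pics/{name}.npy');mod=np.array(mod);px=np.array(px,float)
    def pose(v):
        w=np.array(x0,float);w[free]=v
        R=Ro.from_euler('ZYX',[w[3],-w[4],w[5]]).as_matrix();return R,w[:3],w
    f=lambda v:(lambda R,p,w:(proj('wrist',mod@R.T+p,T)-px).ravel())(*pose(v))
    s=least_squares(f,np.array(x0,float)[free],x_scale=.01,loss='soft_l1')
    w=pose(s.x)[2];print(name,free,'xyz',w[:3],'ypr deg',np.degrees(w[3:]),'rms px',np.sqrt(np.mean(f(s.x)**2)))
    if full: print((f(s.x).reshape(-1,2)).round(1).tolist())
    return w
inn=[(.066,.046,.046),(.066,-.046,.046)];fin=[(-.066,.046,.046),(-.066,-.046,.046)]
fo=[(-.07,.05,.046),(-.07,-.05,.046)];fl=[(-.066,.046,.004),(-.066,-.046,.004)]
if __name__=='__main__':
    c=lambda L:[(180+u/2.605,90+v/2.609) for u,v in L]
    M=W()+inn+fin+fo+fl
    pm=c([(236,89),(261,90),(229,441),(253,441),(113,88),(384,92),(121,441),(364,445),(113,452),(371,453),(134,400),(352,403)])
    fit('wM',M,pm,[.534,.009,0,-.37,0,0],[0,1,3],1);fit('wM',M,pm,[.534,.009,0,-.37,0,0],[0,1,2,3],0);fit('wM',M,pm,[.534,.009,0,-.37,0,0],[0,1,2,3,4,5],0)
    c=lambda L:[(u/1.42,v/1.42) for u,v in L]
    Rm=W()+inn+fl
    pr=c([(397,199),(411,198),(402,383),(415,383),(331,200),(475,196),(349,363),(473,361)])
    fit('wR',Rm,pr,[.47,-.345,0,.3,0,0],[0,1,3],1);fit('wR',Rm,pr,[.47,-.345,0,.3,0,0],[0,1,2,3],0)
    c=lambda L:[(130+u/1.8767,30+v/1.875) for u,v in L]
    B=W()+inn+fl
    pb=c([(276,194),(295,194),(271,443),(285,443),(190,190),(386,191),(197,414),(361,417)])
    x0=[.62,.24,.07,.25,.558,0]
    fit('wB',B,pb,x0,[0,1,2,3],1);fit('wB',B,pb,x0,[0,1,2,3,4,5],1)
E
python3 fit.py
```

```text
wM [0, 1, 3] xyz [0.5366 0.0091 0.    ] ypr deg [-22.3523   0.       0.    ] rms px 0.6989778703407541
[[-1.1, -0.9], [0.7, -1.1], [-0.1, 0.8], [0.8, 1.0], [-0.5, -0.5], [0.1, -0.2], [0.1, 0.6], [-0.4, 0.9], [-0.6, -0.2], [0.6, 1.4], [0.6, -0.6], [-0.1, -0.1]]
wM [0, 1, 2, 3] xyz [ 0.536   0.0094 -0.0024] ypr deg [-22.3423   0.       0.    ] rms px 0.5614394982393692
wM [0, 1, 2, 3, 4, 5] xyz [ 0.5357  0.0101 -0.0033] ypr deg [-22.3606  -0.7206   0.8598] rms px 0.5053549265445155
wR [0, 1, 3] xyz [ 0.4676 -0.3499  0.    ] ypr deg [19.9017  0.      0.    ] rms px 1.6485565532488393
[[-0.9, -0.9], [0.3, -0.5], [-0.2, 1.3], [0.4, 1.0], [-0.1, 0.6], [0.8, 0.4], [0.7, -0.5], [-5.8, -1.6]]
wR [0, 1, 2, 3] xyz [ 0.4675 -0.3499 -0.001 ] ypr deg [19.9118  0.      0.    ] rms px 1.6671133449839581
wB [0, 1, 2, 3] xyz [0.6281 0.2386 0.066 ] ypr deg [12.8864 31.971   0.    ] rms px 1.4919139283371299
[[0.0, -1.3], [1.2, -1.0], [-0.7, 1.0], [1.9, 1.3], [-0.6, 0.3], [-0.9, 2.8], [3.1, -1.4], [-2.0, -0.6]]
wB [0, 1, 2, 3, 4, 5] xyz [0.6283 0.2393 0.063 ] ypr deg [13.0192 30.3332  0.6141] rms px 1.4582808808758658
[[-0.1, -1.6], [0.9, -1.3], [-0.6, 0.7], [2.0, 0.9], [-0.1, 0.1], [-2.0, 2.3], [2.8, -0.5], [-2.6, -0.2]]
```

```bash
cat > rapid.py <<'E'
from fit import *
from scipy.ndimage import map_coordinates
def seg(a,b,n=25): return np.array(a)+np.linspace(.04,.96,n)[:,None]*(np.array(b)-a),np.tile(np.array(b,float)-a,(n,1))
E_=[((-.066,s*.005,.044),(.066,s*.005,.044)) for s in(1,-1)]+[((-.055,s*y,.046),(.068,s*y,.046)) for s in(1,-1) for y in(.046,.05)]
E_+=[((.066,s*.046,.046),(.066,s*.006,.046)) for s in(1,-1)]+[((-.066,s*.04,.004),(-.066,s*.006,.004)) for s in(1,-1)]
E_+=[((-.06,.046,.004),(.03,.046,.004)),((-.06,-.046,.004),(.03,-.046,.004))]
E_+=[((-.07,s*.035,.046),(-.07,s*.026,.046)) for s in(1,-1)]+[((-.066,s*.04,.046),(-.066,s*.006,.046)) for s in(1,-1)]
E_+=[((.076,s*.018,.0588),(.076,s*.042,.0588)) for s in(1,-1)]
def rapid(name,x0,free,it=12,search=3.,draw=None):
    T=np.load(f'pics/{name}.npy');im=cv2.imread(f'pics/{name}.png');g=cv2.GaussianBlur(cv2.cvtColor(im,6).astype(float),(0,0),.8)
    P,D=map(np.vstack,zip(*[seg(*e) for e in E_]));w=np.array(x0,float)
    pr=lambda w,Q:proj('wrist',Q@Ro.from_euler('ZYX',[w[3],-w[4],w[5]]).as_matrix().T+w[:3],T)
    for k in range(it):
        s=search if k<it//2 else 2.
        u=pr(w,P);t=pr(w,P+D*.02)-u;t/=np.linalg.norm(t,axis=1)[:,None];n=np.c_[-t[:,1],t[:,0]]
        o=np.arange(-s,s+.01,.25);prof=lambda off:map_coordinates(g,[(u[:,1:]+n[:,1:]*off),(u[:,:1]+n[:,:1]*off)],order=1)
        G=np.abs(prof(o+.75)-prof(o-.75));j=G.argmax(1);ok=(G.max(1)>8)&(j>0)&(j<len(o)-1)
        tgt=u+n*o[j][:,None]
        def f(v):
            z=w.copy();z[free]=v;return (((pr(z,P)-tgt)*n).sum(1))[ok]
        r=least_squares(f,w[free],x_scale=.01,loss='soft_l1',f_scale=.5);w[free]=r.x
    print(name,free,'xyz',w[:3],'ypr',np.degrees(w[3:]),'rms',np.sqrt(np.mean(f(r.x)**2)),ok.sum(),len(ok))
    if draw:
        a,b,c,d=draw;S=3;big=cv2.resize(im[b:d,a:c],None,fx=S,fy=S,interpolation=cv2.INTER_CUBIC)
        for q in pr(w,P): cv2.circle(big,tuple(int(x) for x in ((q-[a,b]+.5)*S)),1,(0,255,255),-1)
        cv2.imwrite(f'pics/{name}_ov.png',big)
    return w
if __name__=='__main__':
    A=[.5366,.0091,0,np.radians(-22.35),0,0]
    rapid('wM',A,[0,1,3]);rapid('wM',A,[0,1,2,3,4,5])
    A=[.4676,-.3499,0,np.radians(19.9),0,0]
    rapid('wR',A,[0,1,3]);rapid('wR',A,[0,1,2,3,4,5])
    A=[.6281,.2386,.066,np.radians(12.9),np.radians(32),0]
    rapid('wB',A,[0,1,2,3]);rapid('wB',A,[0,1,2,3,4,5]);rapid('wB',A,[0,1,2,3,4],draw=(220,95,345,290))
E
python3 rapid.py
```

```text
wM [0, 1, 3] xyz [0.5373 0.0094 0.    ] ypr [-22.4576   0.       0.    ] rms 0.479374883435168 317 450
wM [0, 1, 2, 3, 4, 5] xyz [ 0.5369  0.0096 -0.0008] ypr [-22.465   -0.3663  -0.0395] rms 0.46918785637799937 317 450
wR [0, 1, 3] xyz [ 0.4679 -0.3495  0.    ] ypr [20.1035  0.      0.    ] rms 0.4890278791534491 299 450
wR [0, 1, 2, 3, 4, 5] xyz [ 0.47   -0.3487  0.0032] ypr [20.2067 -3.0405  0.4239] rms 0.5868767237741697 322 450
wB [0, 1, 2, 3] xyz [0.6277 0.2391 0.0688] ypr [12.1096 32.      0.    ] rms 0.346898834113618 254 450
wB [0, 1, 2, 3, 4, 5] xyz [0.6275 0.2391 0.068 ] ypr [12.1274 31.0603  0.0265] rms 0.31152334964128703 253 450
wB [0, 1, 2, 3, 4] xyz [0.6275 0.2391 0.068 ] ypr [12.1195 31.0735  0.    ] rms 0.3137985124860984 254 450
```

View pics/wB_ov.png

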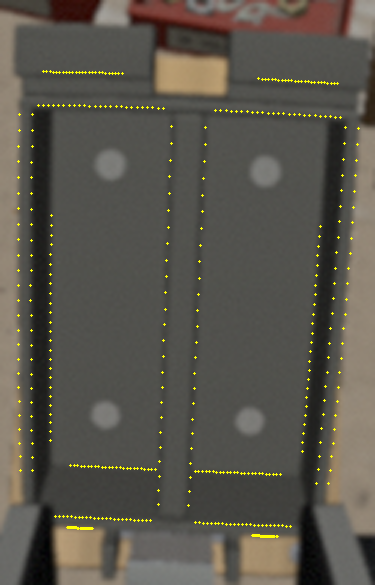

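```bash
cat > graspM.py <<'E'
from h import *
yaw=np.radians(-22.46);c=np.array([.5373,.0094,0]);R=Rzy(yaw,0)
pre=TT(R@FLIP,c+R@[-.025,0,.09]);g=TT(R@FLIP,c+R@[-.025,0,.014])
E
python3 - <<'E'
from graspM import *
T=tool(arm.get_obs());rows(T,pre,9);print(pre)
E
```

```text
rot each [-0.02, -0.0604, 0.0697] n 9
xyz [[-0.0146, 0.0206, 0.0091], [-0.0126, 0.0213, 0.0104], [-0.0104, 0.0219, 0.0115], [-0.0082, 0.0223, 0.0125], [-0.0058, 0.0225, 0.0134], [-0.0034, 0.0226, 0.0141], [-0.001, 0.0224, 0.0147], [0.0015, 0.0221, 0.0151], [0.0039, 0.0216, 0.0154]]
[[ 0.9241 -0.382   0.      0.5142]
 [-0.382  -0.9241  0.      0.019 ]
 [ 0.      0.     -1.      0.09  ]
 [ 0.      0.      0.      1.    ]]
```

Request:
move_arm:
  delta_rot:
    - [-0.02, -0.06, 0.07]
    - [-0.02, -0.06, 0.07]
    - [-0.02, -0.06, 0.07]
    - [-0.02, -0.06, 0.07]
    - [-0.02, -0.06, 0.07]
    - [-0.02, -0.06, 0.07]
    - [-0.02, -0.06, 0.07]
    - [-0.02, -0.06, 0.07]
  xyz:
    - [-0.0146, 0.0206, 0.009]
    - [-0.0126, 0.021, 0.01]
    - [-0.0104, 0.022, 0.0115]
    - [-0.008, 0.022, 0.0125]
    - [-0.006, 0.0225, 0.0134]
    - [-0.0034, 0.0226, 0.014]
    - [-0.001, 0.0224, 0.0147]
    - [0.0015, 0.022, 0.015]
  jaw: [0.47, 0.47, 0.47, 0.47, 0.47, 0.47, 0.47, 0.47]

```text
time: 5.25
position: [0.5163, 0.039, 0.1051]
ee_rot: [-3.088, 0.517, -0.097]
wrist_force: [0.6, -0.1, 0.2]
finger_gap: 0.0402
finger_force: 0.0
```

Request:
move_arm:
  delta_rot:
    - [-0.02, -0.06, 0.07]
    - [0, 0, 0]
  xyz:
    - [0.004, 0.0216, 0.015]
    - [0, 0, 0]
  jaw: [0.47, 0.47]

```text
time: 5.45
position: [0.5135, 0.0139, 0.0878]
ee_rot: [3.076, -0.635, -0.006]
wrist_force: [0.8, -0.4, -0.0]
finger_gap: 0.0401
finger_force: 0.0
```

```bash
python3 - <<'E'
from graspM import *
T=tool(arm.get_obs());print(T);rows(T,g,3)
E
```

```text
[[ 0.9183 -0.3959 -0.0041  0.5135]
 [-0.3959 -0.9183  0.0002  0.0139]
 [-0.0039  0.0015 -1.      0.0878]
 [ 0.      0.      0.      1.    ]]
rot each [0.0005, 0.0013, -0.005] n 3
xyz [[-0.0004, -0.0017, 0.0246], [-0.0004, -0.0017, 0.0246], [-0.0004, -0.0016, 0.0246]]
```

Request:
move_arm:
  delta_rot:
    - [0, 0.0013, -0.005]
    - [0, 0.0013, -0.005]
    - [0, 0.0013, -0.005]
    - [0, 0, 0]
    - [0, 0, 0]
    - [0, 0, 0]
    - [0, 0, 0]
  xyz:
    - [0, -0.0017, 0.0246]
    - [0, -0.0017, 0.0246]
    - [0, -0.0017, 0.0246]
    - [0, 0, 0]
    - [0, 0, 0]
    - [0, 0, 0]
    - [0, 0, 0]
  jaw: [0.47, 0.47, 0.47, 0.2, 0, 0, 0]
  force: 80

```text
time: 6.15
position: [0.517, 0.0254, 0.0178]
ee_rot: [-3.083, 0.594, -0.012]
wrist_force: [0.5, 0.0, -3.2]
finger_gap: 0.0089
finger_force: 79.8
```

Request:
move_arm:
  delta_rot:
    - [0, 0, 0]
    - [0, 0, 0]
    - [0, 0, 0]
    - [0, 0, 0]
    - [0, 0, 0]
  xyz:
    - [0, 0, -0.01]
    - [0, 0, -0.04]
    - [0, 0, -0.05]
    - [0, 0, -0.05]
    - [0, 0, 0]
  jaw: [0, 0, 0, 0, 0]

```text
time: 6.65
position: [0.5197, 0.0265, 0.1755]
ee_rot: [-3.08, 0.592, -0.031]
wrist_force: [2.2, -0.5, -2.7]
finger_gap: 0.0088
finger_force: 80.0
```

```bash
python3 - <<'E'
from rapid import *
o=arm.get_obs();print(o['time'],o['finger_gap'],o['finger_force'],o['wrist_force'],o['q'])
T,im=shot('hM');print(T)
# tray in world from nominal grasp, then fit
c=T[:3,3]-T[:3,:3]@FLIP@[-.025,0,.014]
yaw=np.arctan2(T[1,0],T[0,0])
x=[*c,yaw,0,0]
for fr in([0,1,2,3],[0,1,2,3,4,5]):
  w=rapid('hM',x,fr,search=6,it=20,draw=(140,60,420,260))
  Rt=Ro.from_euler('ZYX',[w[3],-w[4],w[5]]).as_matrix()
  print('tray in tool',T[:3,:3].T@(w[:3]-T[:3,3]),np.degrees(Ro.from_matrix((T[:3,:3]@FLIP).T@Rt).as_rotvec()))
E
```

```text
6.65 0.00880144014928478 79.9924385547638 [ 2.1746 -0.4627 -2.6925] [ 0.2438  0.205  -0.4068  1.7422  0.0894  1.1916 -2.1373]
[[ 0.9286 -0.3705  0.0206  0.5197]
 [-0.3706 -0.9288  0.0008  0.0265]
 [ 0.0188 -0.0084 -0.9998  0.1755]
 [ 0.      0.      0.      1.    ]]
hM [0, 1, 2, 3] xyz [0.5426 0.0176 0.158 ] ypr [-22.4961   0.       0.    ] rms 0.6768342086380172 222 450
tray in tool [ 0.0243 -0.0001  0.0179] [-0.4854  1.074  -0.7436]
hM [0, 1, 2, 3, 4, 5] xyz [0.5433 0.0175 0.1579] ypr [-22.3793   0.942    0.48  ] rms 0.5956161958681379 230 450
tray in tool [ 0.025  -0.0002  0.0181] [-0.0095  0.1299 -0.6232]
```

View pics/hM_ov.png

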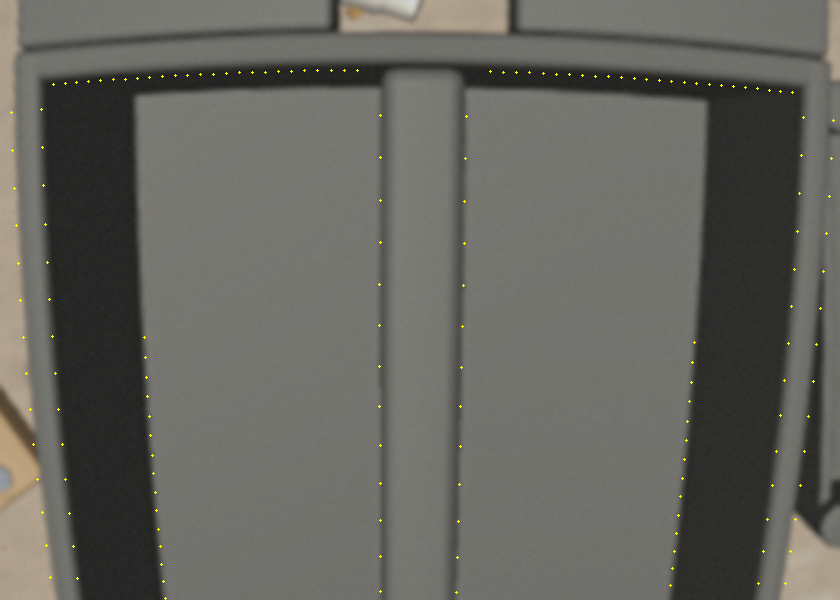

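```bash
cat > place.py <<'E'
from h import *
B=TT(Rzy(np.radians(12.1),np.radians(32)),[.6277,.2391,.0688])
def cfg(d={}):
    return d
def toolpose(tx,tz,th,tt=(.0247,0,.018),dyaw=0.,lev=0,ty=0):
    """tool pose for a held tray whose tongue tips are at base x=tx, z=46+46*lev+tz mm, front raised th deg"""
    Rt=Ro.from_euler('ZY',[dyaw,np.radians(th)]).as_matrix()
    org=np.array([tx,ty,.046*(1+lev)+tz])-Rt@[.084,0,0]
    Tt=B@TT(Rt,org)           # tray in world
    tl=TT(FLIP,np.array(tt))  # tray in tool
    return Tt@np.linalg.inv(tl)
def where(T,tt=(.0247,0,.018)):
    X=np.linalg.inv(B)@T@TT(FLIP,np.array(tt));tip=X[:3,:3]@[.084,0,0]+X[:3,3]
    print('tip in base mm',tip*1000-[0,0,46],'euler zyx deg',np.degrees(Ro.from_matrix(X[:3,:3]).as_euler('ZYX')))
E
python3 - <<'E'
from place import *
T=tool(arm.get_obs());where(T)
W0=toolpose(.02,.07,9.5);W1=toolpose(.072,.006,9.5)
print(W0);rows(T,W0,8);print();print(W1);rows(W0,W1,4)
E
```

```text
tip in base mm [  -6.3631 -245.8878   59.8773] euler zyx deg [-38.0668  25.3325 -18.7174]
[[ 0.9034  0.2096  0.3742  0.4792]
 [ 0.1937 -0.9778  0.0802  0.2073]
 [ 0.3827  0.     -0.9239  0.1528]
 [ 0.      0.      0.      1.    ]]
rot each [0.0143, 0.0457, -0.0729] n 8
xyz [[-0.0129, -0.0192, 0.0023], [-0.0116, -0.0201, 0.002], [-0.0102, -0.0209, 0.0018], [-0.0087, -0.0215, 0.0017], [-0.0072, -0.0221, 0.0016], [-0.0056, -0.0225, 0.0017], [-0.0041, -0.0229, 0.0018], [-0.0025, -0.0231, 0.0019]]

[[ 0.9034  0.2096  0.3742  0.5555]
 [ 0.1937 -0.9778  0.0802  0.2236]
 [ 0.3827  0.     -0.9239  0.1261]
 [ 0.      0.      0.      1.    ]]
rot each [0.0, 0.0, 0.0] n 4
xyz [[0.0155, -0.0, 0.0136], [0.0155, -0.0, 0.0136], [0.0155, -0.0, 0.0136], [0.0155, -0.0, 0.0136]]
```

Request:
move_arm:
  delta_rot:
    - [0.014, 0.046, -0.073]
    - [0.014, 0.046, -0.073]
    - [0.014, 0.046, -0.073]
    - [0.014, 0.046, -0.073]
    - [0.014, 0.046, -0.073]
    - [0.014, 0.046, -0.073]
    - [0.014, 0.046, -0.073]
    - [0.014, 0.046, -0.073]
  xyz:
    - [-0.013, -0.019, 0.002]
    - [-0.0116, -0.02, 0.002]
    - [-0.01, -0.021, 0.0018]
    - [-0.0087, -0.0215, 0.0017]
    - [-0.007, -0.022, 0.0016]
    - [-0.0056, -0.0225, 0.0017]
    - [-0.004, -0.023, 0.0018]
    - [-0.0025, -0.023, 0.002]
  jaw: [0, 0, 0, 0, 0, 0, 0, 0]

```text
time: 7.5
position: [0.4754, 0.2071, 0.1469]
ee_rot: [-3.028, -0.326, -0.591]
wrist_force: [0.4, 0.2, -3.8]
finger_gap: 0.0088
finger_force: 79.9
```

Request:
move_arm:
  delta_rot:
    - [0, 0, 0]
    - [0, 0, 0]
  xyz:
    - [0, 0, 0]
    - [0, 0, 0]
  jaw: [0, 0]

```text
time: 7.7
position: [0.4755, 0.2063, 0.147]
ee_rot: [-3.03, -0.322, -0.587]
wrist_force: [1.5, -0.6, -2.9]
finger_gap: 0.0085
finger_force: 79.8
```

```bash
python3 - <<'E'
from place import *
o=arm.get_obs();T=tool(o);where(T);print(o['q'],o['wrist_force'])
rows(T,toolpose(.072,.006,9.5),5)
E
```

```text
tip in base mm [13.3107 -0.1323 66.0846] euler zyx deg [ 0.0535 10.0625 -0.0667]
[ 0.0687 -0.0114 -0.6171  2.0952  0.185   0.7017 -2.0287] [ 1.5401 -0.566  -2.947 ]
rot each [0.0003, 0.002, 0.0002] n 5
xyz [[0.0136, -0.0, 0.01], [0.0136, -0.0, 0.01], [0.0136, -0.0, 0.01], [0.0136, -0.0, 0.0101], [0.0135, -0.0, 0.0101]]
```

Request:
move_arm:
  delta_rot:
    - [0, 0.002, 0]
    - [0, 0.002, 0]
    - [0, 0.002, 0]
    - [0, 0.002, 0]
    - [0, 0.002, 0]
    - [0, 0, 0]
    - [0, 0, 0]
  xyz:
    - [0.0136, 0, 0.01]
    - [0.0136, 0, 0.01]
    - [0.0136, 0, 0.01]
    - [0.0136, 0, 0.01]
    - [0.0135, 0, 0.01]
    - [0, 0, 0]
    - [0, 0, 0]
  jaw: [0, 0, 0, 0, 0, 0, 0]

```text
time: 8.4
position: [0.5569, 0.2226, 0.1268]
ee_rot: [-3.025, -0.317, -0.603]
wrist_force: [0.6, 0.5, -2.9]
finger_gap: 0.0083
finger_force: 79.9
```

```bash
python3 - <<'E'
from place import *
o=arm.get_obs();T=tool(o);where(T);print(o['time'],o['wrist_force'],o['torque'])
rows(T,toolpose(.072,0,9.5),1)
T,im=shot('p1')
cv2.imwrite('pics/p1a.png',cv2.resize(im[0:300,100:460],(720,600)))
E
```

```text
tip in base mm [73.3199 -1.4842  6.0939] euler zyx deg [-0.1049  9.4509 -0.0944]
8.4 [ 0.6286  0.4921 -2.9005] [-0.1266  0.7729  0.0105]
rot each [0.0013, -0.0009, -0.0018] n 1
xyz [[-0.0003, -0.0013, 0.0061]]
```

View pics/p1a.png

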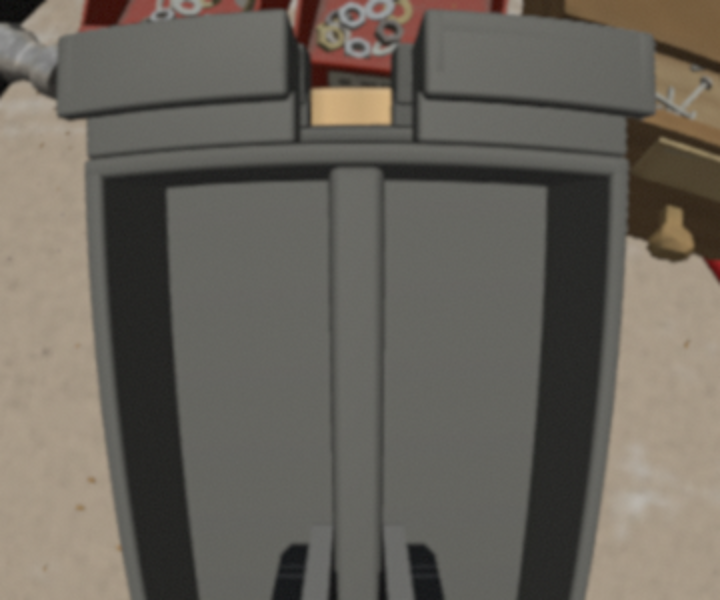

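Request:
move_arm:
  delta_rot:
    - [0, 0, -0.0018]
    - [0, 0, 0]
    - [0, 0, 0]
    - [0, 0, 0]
  xyz:
    - [0, -0.0013, 0.003]
    - [0, 0, 0.0025]
    - [0, 0, 0.0015]
    - [0, 0, 0]
  jaw: [0, 0, 0, 0]

```text
time: 8.85
position: [0.5592, 0.2256, 0.1212]
ee_rot: [-3.024, -0.323, -0.607]
wrist_force: [0.5, -0.4, -3.1]
finger_gap: 0.0088
finger_force: 79.9
```

```bash
python3 - <<'E'
from place import *
o=arm.get_obs();T=tool(o);where(T);print(o['time'],o['wrist_force'],B[:3,:3].T@(o['wrist_force']-np.array([.8,.2,-2.9])),o['torque'])
rows(T,toolpose(.086,0,9.5),4)
E
```

```text
tip in base mm [72.952   1.3483  0.0611] euler zyx deg [ 0.1194  9.3261 -0.0265]
8.85 [ 0.5492 -0.3508 -3.1006] [-0.4122 -0.486   0.021 ] [-0.1669  0.71   -0.0139]
rot each [0.0002, -0.0008, 0.0005] n 4
xyz [[0.0032, 0.0003, -0.0006], [0.0032, 0.0003, -0.0006], [0.0032, 0.0003, -0.0006], [0.0032, 0.0003, -0.0006]]
```

Request:
move_arm:
  delta_rot:
    - [0, 0, 0]
    - [0, 0, 0]
  xyz:
    - [0, 0, 0.001]
    - [0, 0, 0]
  jaw: [0, 0]

```text
time: 9.05
position: [0.5594, 0.2257, 0.1204]
ee_rot: [-3.024, -0.324, -0.606]
wrist_force: [-4.1, -0.8, -0.3]
finger_gap: 0.0087
finger_force: 80.6
```

Request:
move_arm:
  delta_rot:
    - [0, 0, 0]
    - [0, 0, 0]
  xyz:
    - [0, 0, 0.001]
    - [0, 0, 0]
  jaw: [0, 0]

```text
time: 9.25
position: [0.5595, 0.2258, 0.1195]
ee_rot: [-3.025, -0.324, -0.606]
wrist_force: [-8.2, -1.8, 3.0]
finger_gap: 0.0084
finger_force: 81.4
```

```bash
python3 - <<'E'
from place import *
for i in range(5):
  o=arm.get_obs();T=tool(o);where(T);print(o['time'],o['wrist_force'],o['torque']);viewer.read_camera('top')
E
```

```text
tip in base mm [72.3338  1.4622 -1.5978] euler zyx deg [ 0.1327  9.3546 -0.044 ]
9.25 [-8.2015 -1.7999  2.9788] [-0.3365  1.0309 -0.0823]
tip in base mm [72.3722  1.4213 -1.5352] euler zyx deg [ 0.1329  9.3509 -0.0486]
9.3 [-8.8056 -2.3626  3.5236] [-0.356   1.0942 -0.1188]
tip in base mm [72.3828  1.4314 -1.5243] euler zyx deg [ 0.1343  9.3501 -0.0469]
9.35 [-8.9225 -2.4753  3.1273] [-0.3202  1.0116 -0.1163]
tip in base mm [72.4089  1.4335 -1.5015] euler zyx deg [ 0.1294  9.3466 -0.0457]
9.4 [-7.7717 -2.267   3.9595] [-0.2988  1.0318 -0.1068]
tip in base mm [72.4303  1.4366 -1.4888] euler zyx deg [ 0.1333  9.3435 -0.0461]
9.45 [-9.3769 -2.5615  2.781 ] [-0.3253  1.0888 -0.0581]
```

Request:
move_arm:
  delta_rot:
    - [0, 0, -0.002]
    - [0, 0, 0]
    - [0, 0, 0]
    - [0, 0, 0]
    - [0, 0, 0]
    - [0, 0, 0]
  xyz:
    - [0, 0.0014, -0.0007]
    - [0.003, 0, -0.0005]
    - [0.003, 0, -0.0005]
    - [0.003, 0, -0.0005]
    - [0.002, 0, -0.0003]
    - [0, 0, 0]
  jaw: [0, 0, 0, 0, 0, 0]

```text
time: 10.1
position: [0.568, 0.2264, 0.1254]
ee_rot: [-3.026, -0.328, -0.603]
wrist_force: [-9.3, -2.1, 2.4]
finger_gap: 0.0084
finger_force: 81.2
```

```bash
python3 - <<'E'
from place import *
o=arm.get_obs();T=tool(o);where(T);f=o['wrist_force'];print(o['time'],f,B[:3,:3].T@(f-np.array([.6,0,-2.9])),o['torque'])
E
```

```text
tip in base mm [82.483   0.5647 -1.2549] euler zyx deg [ 0.2765  9.4634 -0.0209]
10.1 [-9.2669 -2.0698  2.3916] [-5.7455  0.0445  9.83  ] [-0.3541  1.592   0.0114]
```

Request:
move_arm:
  delta_rot:
    - [0, 0, 0]
    - [0, 0, 0]
    - [0, 0, 0]
    - [0, 0, 0]
  xyz:
    - [0.0015, 0, -0.0004]
    - [0.0015, 0, -0.0004]
    - [0.001, 0, -0.0002]
    - [0, 0, 0]
  jaw: [0, 0, 0, 0]

```text
time: 10.5
position: [0.5686, 0.2265, 0.126]
ee_rot: [-3.029, -0.329, -0.596]
wrist_force: [-20.9, -4.7, 2.8]
finger_gap: 0.0086
finger_force: 82.0
```

```bash
python3 - <<'E'
from place import *
o=arm.get_obs();T=tool(o);where(T);f=o['wrist_force'];print(o['time'],f,B[:3,:3].T@(f-np.array([.6,0,-2.9])),o['torque'])
rows(T,toolpose(.0845,-.0005,0),6)
E
```

```text
tip in base mm [83.1519  0.6653 -1.6729] euler zyx deg [ 0.3182  9.7665 -0.0686]
10.5 [-20.8949  -4.7239   2.8052] [-15.6402  -0.1132  16.5005] [-0.6481  3.2038 -0.0281]
rot each [0.0003, 0.0284, 0.0009] n 6
xyz [[-0.0001, 0.0, 0.0029], [-0.0001, 0.0, 0.0029], [-0.0002, 0.0, 0.0029], [-0.0003, 0.0, 0.0029], [-0.0004, 0.0, 0.0029], [-0.0005, 0.0, 0.0028]]
```

```bash
python3 - <<'E'
from place import *
rows(toolpose(.083,0.0006,9.77),toolpose(.082,0,5),4)
rows(toolpose(.083,0,5),toolpose(.083,0,0),4)
E
```

```text
rot each [0.0, 0.0208, -0.0] n 4
xyz [[-0.0005, -0.0, 0.0025], [-0.0006, -0.0, 0.0025], [-0.0006, -0.0, 0.0024], [-0.0007, -0.0, 0.0024]]
rot each [-0.0, 0.0218, 0.0] n 4
xyz [[-0.0003, -0.0, 0.0024], [-0.0003, -0.0, 0.0024], [-0.0004, -0.0, 0.0024], [-0.0004, -0.0, 0.0024]]
```

Request:
move_arm:
  delta_rot:
    - [0, 0.021, 0]
    - [0, 0.021, 0]
    - [0, 0.021, 0]
    - [0, 0.021, 0]
    - [0, 0, 0]
  xyz:
    - [-0.0005, 0, 0.0025]
    - [-0.0006, 0, 0.0025]
    - [-0.0006, 0, 0.0024]
    - [-0.0007, 0, 0.0024]
    - [0, 0, 0]
  jaw: [0, 0, 0, 0, 0]

```text
time: 11.0
position: [0.5715, 0.2272, 0.1165]
ee_rot: [-2.99, -0.325, -0.726]
wrist_force: [-15.1, -2.9, 1.0]
finger_gap: 0.0085
finger_force: 81.5
```

```bash
python3 - <<'E'
from place import *
o=arm.get_obs();T=tool(o);where(T);f=o['wrist_force'];print(o['time'],f,B[:3,:3].T@(f-np.array([.6,0,-2.9])),o['torque'])
E
```

```text
tip in base mm [83.4328  0.7811 -2.0638] euler zyx deg [ 0.3332  4.744  -0.0331]
11.0 [-15.0616  -2.8928   1.0149] [-11.4264   0.4544  11.7564] [-0.3712  2.424   0.0679]
```

Request:
move_arm:
  delta_rot:
    - [0, 0.021, 0]
    - [0, 0.021, 0]
    - [0, 0, 0]
  xyz:
    - [-0.0006, 0, 0.0022]
    - [-0.0006, 0, 0.0022]
    - [0, 0, 0]
  jaw: [0, 0, 0]

```text
time: 11.3
position: [0.5732, 0.2277, 0.1124]
ee_rot: [-2.969, -0.323, -0.789]
wrist_force: [-10.2, -0.3, -1.9]
finger_gap: 0.0088
finger_force: 80.8
```

```bash
python3 - <<'E'
from place import *
o=arm.get_obs();T=tool(o);where(T);f=o['wrist_force'];print(o['time'],f,B[:3,:3].T@(f-np.array([.6,0,-2.9])),o['torque'])
E
```

```text
tip in base mm [83.802   0.8765 -1.7631] euler zyx deg [ 0.3177  2.2623 -0.0052]
11.3 [-10.1515  -0.2791  -1.8695] [-8.4188  1.9809  6.4758] [-0.1626  1.8944  0.1218]
```

Request:
move_arm:
  delta_rot:
    - [0, 0.02, 0]
    - [0, 0.02, 0]
    - [0, 0.01, 0]
    - [0, 0, 0]
  xyz:
    - [-0.0006, 0, 0.0022]
    - [-0.0006, 0, 0.0022]
    - [-0.0003, 0, 0.0015]
    - [0, 0, 0]
  jaw: [0, 0, 0, 0]

```text
time: 11.7
position: [0.575, 0.228, 0.1093]
ee_rot: [-2.945, -0.32, -0.866]
wrist_force: [-38.0, -11.4, 31.7]
finger_gap: 0.0086
finger_force: 88.0
```

```bash
python3 - <<'E'
from place import *
o=arm.get_obs();T=tool(o);where(T);f=o['wrist_force'];print(o['time'],f,B[:3,:3].T@(f-np.array([.6,0,-2.9])),o['torque'])
E
```

```text
tip in base mm [84.6933  0.8196  0.3535] euler zyx deg [ 0.3465 -0.748  -0.1279]
11.7 [-37.9833 -11.388   31.7355] [-15.664   -3.0472  50.6294] [-1.4546  4.0281 -0.6301]
```

Request:
move_arm:
  delta_rot:
    - [0, -0.005, 0]
    - [0, 0, 0]
    - [0, 0, 0]
    - [0, 0, 0]
  xyz:
    - [0, 0, -0.0015]
    - [0, 0, 0]
    - [0, 0, 0]
    - [0, 0, 0]
  jaw: [0, 0.3, 0.45, 0.45]

```text
time: 12.1
position: [0.5769, 0.228, 0.1101]
ee_rot: [-2.944, -0.318, -0.86]
wrist_force: [0.7, -0.5, -0.1]
finger_gap: 0.0384
finger_force: 0.0
```

Request:
move_arm:
  delta_rot:
    - [0, 0, 0]
    - [0, 0, 0]
    - [0, 0, 0]
    - [0, 0, 0]
    - [0, 0, 0]
  xyz:
    - [0, 0, -0.02]
    - [0, 0, -0.045]
    - [0, 0, -0.045]
    - [0, 0, -0.04]
    - [0, 0, 0]
  jaw: [0.45, 0.45, 0.45, 0.45, 0.45]

```text
time: 12.6
position: [0.4983, 0.2123, 0.2427]
ee_rot: [-2.939, -0.319, -0.872]
wrist_force: [0.5, -1.0, 0.3]
finger_gap: 0.0382
finger_force: 0.0
```

```bash
python3 - <<'E'
from rapid import *
from place import B
o=arm.get_obs();print(o['time'],o['finger_gap'],o['wrist_force'],o['q'])
T,im=shot('v1')
x=[*(B[:3,:3]@[0,0,.046]+B[:3,3]),np.radians(12.1),np.radians(32),0]
for fr in([0,1,2,3],[0,1,2,3,4]):
  w=rapid('v1',x,fr,search=4,it=20,draw=(170,40,370,330) if len(fr)==4 else None)
  print('in base',B[:3,:3].T@(w[:3]-B[:3,3]))
s=viewer.read_camera('scene');cv2.imwrite('pics/s2.png',s)
a=cv2.imread('pics/v1_ov.png');a=cv2.resize(a,None,fx=600/a.shape[0],fy=600/a.shape[0])
b=cv2.resize(s[215:310,180:260],(380,451),interpolation=cv2.INTER_CUBIC)
c=np.zeros((600,a.shape[1]+380,3),np.uint8);c[:,:a.shape[1]]=a;c[:451,a.shape[1]:]=b
cv2.imwrite('pics/v1c.png',c);print(c.shape)
E
```

```text
12.6 0.03819292387826942 [ 0.4711 -0.9909  0.2588] [ 0.0434 -0.1891 -0.5601  2.0801  0.1202  0.6753 -1.9644]
v1 [0, 1, 2, 3] xyz [0.6046 0.2342 0.1059] ypr [12.5742 32.      0.    ] rms 0.5172172036397265 325 450
in base [-0.0003  0.0001  0.044 ]
v1 [0, 1, 2, 3, 4] xyz [0.6049 0.2343 0.107 ] ypr [12.6015 32.9467  0.    ] rms 0.5009669100792525 328 450
in base [0.0005 0.0001 0.0447]
(600, 794, 3)
```

View pics/v1c.png

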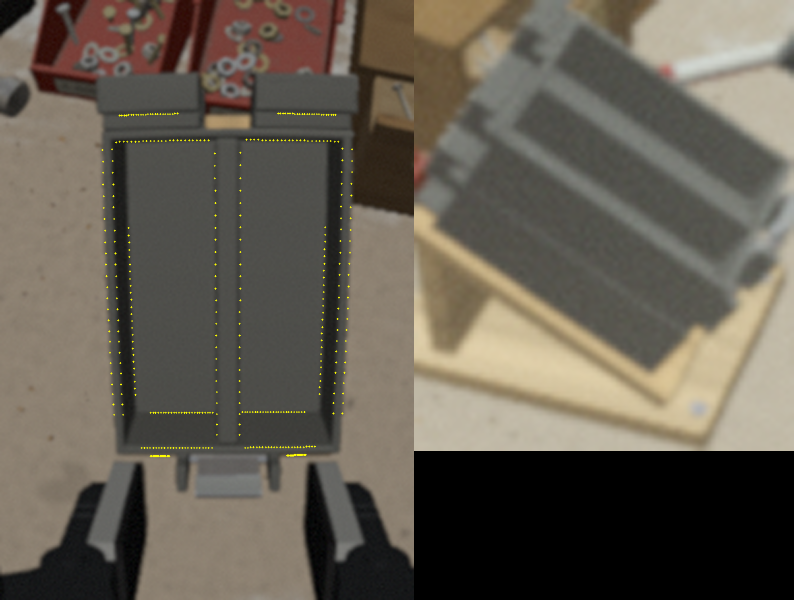

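```bash
cat > graspR.py <<'E'
from h import *
yaw=np.radians(20.1);c=np.array([.4679,-.3495,0]);R=Rzy(yaw,0)
pre=TT(R@FLIP,c+R@[-.025,0,.09]);g=TT(R@FLIP,c+R@[-.025,0,.014])
E
python3 - <<'E'
from graspR import *
T=tool(arm.get_obs());rows(T,pre,14);print(pre)
E
```

```text
rot each [0.003, -0.0406, -0.0094] n 14
xyz [[-0.0162, 0.0389, 0.0023], [-0.0164, 0.0387, 0.0028], [-0.0167, 0.0386, 0.0034], [-0.0169, 0.0384, 0.004], [-0.0171, 0.0383, 0.0045], [-0.0172, 0.0381, 0.0051], [-0.0174, 0.038, 0.0057], [-0.0175, 0.0378, 0.0063], [-0.0176, 0.0377, 0.0069], [-0.0176, 0.0375, 0.0075], [-0.0177, 0.0374, 0.0081], [-0.0177, 0.0373, 0.0087], [-0.0177, 0.0371, 0.0093], [-0.0176, 0.037, 0.0099]]
[[ 0.9391  0.3437  0.      0.4444]
 [ 0.3437 -0.9391  0.     -0.3581]
 [ 0.      0.     -1.      0.09  ]
 [ 0.      0.      0.      1.    ]]
```

Request:
move_arm:
  delta_rot:
    - [0.003, -0.041, -0.009]
    - [0.003, -0.041, -0.009]
    - [0.003, -0.041, -0.009]
    - [0.003, -0.041, -0.009]
    - [0.003, -0.041, -0.009]
    - [0.003, -0.041, -0.009]
    - [0.003, -0.041, -0.009]
  xyz:
    - [-0.016, 0.039, 0.002]
    - [-0.0164, 0.039, 0.003]
    - [-0.0167, 0.0385, 0.0034]
    - [-0.017, 0.0384, 0.004]
    - [-0.017, 0.038, 0.0045]
    - [-0.017, 0.038, 0.005]
    - [-0.0174, 0.038, 0.0057]
  jaw: [0.47, 0.47, 0.47, 0.47, 0.47, 0.47, 0.47]

```text
time: 13.4
position: [0.4694, -0.0753, 0.1603]
ee_rot: [-3.052, -0.432, -0.423]
wrist_force: [-0.3, 1.0, 0.9]
finger_gap: 0.0404
finger_force: 0.0
```

Request:
move_arm:
  delta_rot:
    - [0.003, -0.041, -0.009]
    - [0.003, -0.041, -0.009]
    - [0.003, -0.041, -0.009]
    - [0.003, -0.041, -0.009]
    - [0.003, -0.041, -0.009]
    - [0.003, -0.041, -0.009]
    - [0.003, -0.041, -0.009]
    - [0, 0, 0]
  xyz:
    - [-0.0175, 0.038, 0.006]
    - [-0.0176, 0.0377, 0.007]
    - [-0.0176, 0.0375, 0.0075]
    - [-0.0177, 0.0374, 0.008]
    - [-0.0177, 0.0373, 0.0087]
    - [-0.0177, 0.037, 0.0093]
    - [-0.0176, 0.037, 0.01]
    - [0, 0, 0]
  jaw: [0.47, 0.47, 0.47, 0.47, 0.47, 0.47, 0.47, 0.47]

```text
time: 14.2
position: [0.4383, -0.3629, 0.0846]
ee_rot: [-3.094, -0.531, 0.028]
wrist_force: [0.4, -1.0, -1.5]
finger_gap: 0.0403
finger_force: 0.0
```

```bash
python3 - <<'E'
from graspR import *
T=tool(arm.get_obs());print(T);rows(T,g,3)
E
```

```text
[[ 0.9427  0.3331 -0.0182  0.4383]
 [ 0.3332 -0.9429 -0.001  -0.3629]
 [-0.0175 -0.0051 -0.9998  0.0846]
 [ 0.      0.      0.      1.    ]]
rot each [-0.0017, 0.0058, -0.0037] n 3
xyz [[0.0029, -0.0007, 0.0235], [0.0028, -0.0008, 0.0235], [0.0026, -0.0008, 0.0235]]
```

Request:
move_arm:
  delta_rot:
    - [-0.0017, 0.006, -0.0037]
    - [-0.0017, 0.006, -0.0037]
    - [-0.0017, 0.006, -0.0037]
    - [0, 0, 0]
    - [0, 0, 0]
  xyz:
    - [0.0028, -0.0008, 0.0225]
    - [0.0028, -0.0008, 0.0225]
    - [0.0026, -0.0008, 0.0225]
    - [0, 0, 0]
    - [0, 0, 0]
  jaw: [0.47, 0.47, 0.47, 0.47, 0.47]

```text
time: 14.7
position: [0.4477, -0.3523, 0.0205]
ee_rot: [-3.09, -0.557, -0.011]
wrist_force: [1.0, -0.2, 1.1]
finger_gap: 0.04
finger_force: 0.0
```

```bash
python3 - <<'E'
from graspR import *
o=arm.get_obs();T=tool(o);print(T,o['wrist_force']);g[2,3]=.0178;rows(T,g,1)
E
```

```text
[[ 0.9371  0.3489  0.0067  0.4477]
 [ 0.3489 -0.9371  0.0026 -0.3523]
 [ 0.0072 -0.0001 -1.      0.0205]
 [ 0.      0.      0.      1.    ]] [ 0.9635 -0.1635  1.0882]
rot each [-0.0001, -0.0072, 0.0056] n 1
xyz [[-0.0051, 0.0043, 0.0027]]
```

Request:
move_arm:
  delta_rot:
    - [0, -0.007, 0.0056]
    - [0, 0, 0]
    - [0, 0, 0]
  xyz:
    - [-0.005, 0.0043, 0.0027]
    - [0, 0, 0]
    - [0, 0, 0]
  jaw: [0.47, 0.47, 0.47]

```text
time: 15.0
position: [0.4455, -0.3592, 0.0198]
ee_rot: [3.091, 0.547, 0.006]
wrist_force: [-0.4, 0.8, -0.0]
finger_gap: 0.0401
finger_force: 0.0
```

```bash
python3 - <<'E'
from graspR import *
o=arm.get_obs();T=tool(o);print(T,o['wrist_force']);g[2,3]=.0178;rows(T,g,1)
E
```

```text
[[ 0.9393  0.343   0.0042  0.4455]
 [ 0.3431 -0.9393 -0.0018 -0.3592]
 [ 0.0033  0.0031 -1.      0.0198]
 [ 0.      0.      0.      1.    ]] [-0.4088  0.7759 -0.0291]
rot each [0.0031, -0.0033, -0.0006] n 1
xyz [[-0.0006, -0.0014, 0.002]]
```

Good. Close, lift, measure the tray in the hand.

Request:
move_arm:
  delta_rot:
    - [0.003, -0.003, 0]
    - [0, 0, 0]
    - [0, 0, 0]
    - [0, 0, 0]
    - [0, 0, 0]
    - [0, 0, 0]
  xyz:
    - [0, -0.0014, 0.002]
    - [0, 0, 0]
    - [0, 0, 0]
    - [0, 0, 0]
    - [0, 0, 0]
    - [0, 0, 0]
  jaw: [0.47, 0.25, 0, 0, 0, 0]
  force: 80

```text
time: 15.6
position: [0.445, -0.3572, 0.0173]
ee_rot: [-3.092, -0.548, 0.0]
wrist_force: [-0.6, 1.2, 3.4]
finger_gap: 0.0085
finger_force: 79.3
```

Request:
move_arm:
  delta_rot:
    - [0, 0, 0]
    - [0, 0, 0]
    - [0, 0, 0]
    - [0, 0, 0]
    - [0, 0, 0]
    - [0, 0, 0]
  xyz:
    - [0, 0, -0.01]
    - [0, 0, -0.04]
    - [0, 0, -0.05]
    - [0, 0, -0.05]
    - [0, 0, -0.04]
    - [0, 0, 0]
  jaw: [0, 0, 0, 0, 0, 0]

```text
time: 16.2
position: [0.4471, -0.3595, 0.2142]
ee_rot: [3.087, 0.546, 0.012]
wrist_force: [-0.0, -0.5, -2.5]
finger_gap: 0.0084
finger_force: 78.7
```

```bash
cat > place2.py <<'E'
from place import *
import place
tt=(.0247,0,.018)
S1=TT(Ro.from_rotvec([-2.944,-.318,-.86]).as_matrix(),[.5769,.228,.1101])  # tool when tray 1 sat, unloaded
X=S1@TT(FLIP,np.array(tt))                    # tray 1 pose by the arm
print('tray1',X[:3,3],'yaw,pitch,roll',np.degrees(Ro.from_matrix(X[:3,:3]).as_euler('ZYX')))
yaw=np.arctan2(X[1,0],X[0,0]);Rb=Rzy(yaw,np.radians(32))
place.B=TT(Rb,X[:3,3]-Rb@[0,0,.046])
E
python3 - <<'E'
from rapid import *
o=arm.get_obs();print(o['time'],o['finger_gap'],o['finger_force'],o['wrist_force'])
T,im=shot('hR');print(T)
c=T[:3,3]-T[:3,:3]@FLIP@[-.025,0,.018]
yaw=np.arctan2(T[1,0],T[0,0])
for fr in([0,1,2,3],[0,1,2,3,4,5]):
  w=rapid('hR',[*c,yaw,0,0],fr,search=6,it=20)
  Rt=Ro.from_euler('ZYX',[w[3],-w[4],w[5]]).as_matrix()
  print('tray in tool',T[:3,:3].T@(w[:3]-T[:3,3]),np.degrees(Ro.from_matrix((T[:3,:3]@FLIP).T@Rt).as_rotvec()))
from place2 import *
W=toolpose(.02,.07,9.5,lev=1);print(W);rows(T,W,15)
E
```

```text
16.2 0.008429528159431566 78.72789859771729 [-0.0318 -0.4565 -2.4687]
[[ 0.9393  0.3431  0.0086  0.4471]
 [ 0.3432 -0.9393 -0.0051 -0.3595]
 [ 0.0063  0.0078 -1.      0.2142]
 [ 0.      0.      0.      1.    ]]
hR [0, 1, 2, 3] xyz [ 0.4687 -0.3515  0.1967] ypr [20.0656  0.      0.    ] rms 0.5722845617087727 213 450
tray in tool [ 0.0229 -0.0002  0.0176] [ 0.4453  0.3594 -0.0032]
hR [0, 1, 2, 3, 4, 5] xyz [ 0.4688 -0.3517  0.1967] ypr [19.9281  0.0906 -0.5254] rms 0.546803757097299 214 450
tray in tool [ 0.023  -0.0001  0.0176] [-0.0807  0.27   -0.1399]
tray1 [0.6067 0.2345 0.1082] yaw,pitch,roll [ 12.3702 -32.5556  -0.1378]
[[ 0.9024  0.2142  0.3738  0.4584]
 [ 0.1979 -0.9768  0.082   0.202 ]
 [ 0.3827  0.     -0.9239  0.1922]
 [ 0.      0.      0.      1.    ]]
rot each [-0.0013, 0.0257, 0.0089] n 15
xyz [[0.0135, -0.0349, 0.0013], [0.0132, -0.035, 0.0016], [0.0128, -0.0352, 0.0019], [0.0125, -0.0353, 0.0021], [0.0121, -0.0354, 0.0024], [0.0117, -0.0355, 0.0027], [0.0113, -0.0356, 0.0029], [0.0109, -0.0357, 0.0032], [0.0105, -0.0358, 0.0034], [0.0101, -0.0359, 0.0036], [0.0097, -0.036, 0.0038], [0.0093, -0.0361, 0.004], [0.0088, -0.0362, 0.0042], [0.0084, -0.0362, 0.0044], [0.008, -0.0363, 0.0046]]
```

```bash
cat > place2.py <<'E'
from place import *
import place
tt=(.0229,0,.0176)
Rb=Rzy(np.radians(12.35),np.radians(32))
place.B=TT(Rb,np.array([.605,.2343,.1065])-Rb@[0,0,.046])
B=place.B
def st(f0=np.array([.3,0,-2.7])):
    o=arm.get_obs();T=tool(o);X=np.linalg.inv(B)@T@TT(FLIP,np.array(tt));tip=X[:3,:3]@[.084,0,0]+X[:3,3]
    print(o['time'],'tip mm',tip*1000-[0,0,92],'zyx',np.degrees(Ro.from_matrix(X[:3,:3]).as_euler('ZYX')),'F base',B[:3,:3].T@(o['wrist_force']-f0),o['torque']);return T
E
python3 - <<'E'
from place2 import *
T=st();W=toolpose(.02,.07,9.5,tt=tt,lev=1);rows(T,W,15)
E
```

```text
16.25 tip mm [-103.397  -530.7511  120.8546] zyx [ 9.0811 31.4803  4.582 ] F base [-1.2519  0.1622 -0.9029] [ 0.0319  0.0098 -0.022 ]
rot each [-0.0015, 0.0259, 0.0089] n 15
xyz [[0.0136, -0.0348, 0.0012], [0.0133, -0.0349, 0.0015], [0.0129, -0.0351, 0.0018], [0.0125, -0.0352, 0.0021], [0.0122, -0.0353, 0.0023], [0.0118, -0.0354, 0.0026], [0.0114, -0.0355, 0.0028], [0.011, -0.0356, 0.0031], [0.0106, -0.0357, 0.0033], [0.0102, -0.0358, 0.0035], [0.0098, -0.0359, 0.0037], [0.0094, -0.036, 0.0039], [0.0089, -0.0361, 0.0041], [0.0085, -0.0362, 0.0043], [0.0081, -0.0363, 0.0044]]
```

Request:
move_arm:
  delta_rot:
    - [-0.0015, 0.026, 0.009]
    - [-0.0015, 0.026, 0.009]
    - [-0.0015, 0.026, 0.009]
    - [-0.0015, 0.026, 0.009]
    - [-0.0015, 0.026, 0.009]
    - [-0.0015, 0.026, 0.009]
    - [-0.0015, 0.026, 0.009]
    - [-0.0015, 0.026, 0.009]
  xyz:
    - [0.0136, -0.035, 0.001]
    - [0.0133, -0.035, 0.0015]
    - [0.013, -0.035, 0.002]
    - [0.0125, -0.035, 0.002]
    - [0.012, -0.035, 0.0023]
    - [0.012, -0.0355, 0.0026]
    - [0.0114, -0.0355, 0.003]
    - [0.011, -0.0356, 0.003]
  jaw: [0, 0, 0, 0, 0, 0, 0, 0]

```text
time: 17.05
position: [0.45, -0.0569, 0.1956]
ee_rot: [-3.069, -0.429, -0.317]
wrist_force: [-0.3, 0.4, -2.1]
finger_gap: 0.0083
finger_force: 78.7
```

Request:
move_arm:
  delta_rot:
    - [-0.0015, 0.026, 0.009]
    - [-0.0015, 0.026, 0.009]
    - [-0.0015, 0.026, 0.009]
    - [-0.0015, 0.026, 0.009]
    - [-0.0015, 0.026, 0.009]
    - [-0.0015, 0.026, 0.009]
    - [0, 0, 0]
    - [0, 0, 0]
  xyz:
    - [0.0106, -0.0357, 0.003]
    - [0.01, -0.036, 0.0035]
    - [0.01, -0.036, 0.0037]
    - [0.0094, -0.036, 0.004]
    - [0.009, -0.036, 0.004]
    - [0.0085, -0.036, 0.0043]
    - [0, 0, 0]
    - [0, 0, 0]
  jaw: [0, 0, 0, 0, 0, 0, 0, 0]

```text
time: 17.85
position: [0.4552, 0.1657, 0.1891]
ee_rot: [-3.03, -0.343, -0.551]
wrist_force: [0.9, -1.4, -2.8]
finger_gap: 0.0087
finger_force: 78.9
```

```bash
python3 - <<'E'
from place2 import *
T=st();rows(T,toolpose(.065,.014,9.5,tt=tt,lev=1),5)
E
```

```text
17.85 tip mm [  8.5677 -33.8913  71.0597] zyx [ 0.5115 11.3711  0.4536] F base [ 0.2088 -1.4564 -0.2659] [-0.1899  0.6058  0.0152]
rot each [-0.0013, 0.0065, 0.0017] n 5
xyz [[0.0133, -0.0068, 0.0097], [0.0132, -0.0068, 0.0098], [0.0131, -0.0069, 0.0099], [0.013, -0.0069, 0.0099], [0.013, -0.007, 0.01]]
```

Request:
move_arm:
  delta_rot:
    - [-0.0013, 0.0065, 0.0017]
    - [-0.0013, 0.0065, 0.0017]
    - [-0.0013, 0.0065, 0.0017]
    - [-0.0013, 0.0065, 0.0017]
    - [-0.0013, 0.0065, 0.0017]
    - [0, 0, 0]
    - [0, 0, 0]
    - [0, 0, 0]
  xyz:
    - [0.01, -0.009, 0.006]
    - [0.012, -0.009, 0.008]
    - [0.013, -0.008, 0.01]
    - [0.0145, -0.0045, 0.012]
    - [0.0145, -0.004, 0.012]
    - [0, 0, 0]
    - [0, 0, 0]
    - [0, 0, 0]
  jaw: [0, 0, 0, 0, 0, 0, 0, 0]

```text
time: 18.65
position: [0.5241, 0.2149, 0.1697]
ee_rot: [-3.023, -0.322, -0.605]
wrist_force: [0.0, -0.3, -2.2]
finger_gap: 0.0089
finger_force: 78.7
```

```bash
python3 - <<'E'
from place2 import *
T=st();rows(T,toolpose(.072,.003,9.5,tt=tt,lev=1),2)
E
```

```text
18.65 tip mm [65.5801 -1.9522 16.9535] zyx [-0.1783  9.3651 -0.1063] F base [-0.0339 -0.2514  0.5903] [-0.1648  0.6439  0.009 ]
rot each [0.0007, -0.0012, -0.0015] n 2
xyz [[0.0043, -0.0008, 0.0062], [0.0043, -0.0008, 0.0062]]
```

Request:
move_arm:
  delta_rot:
    - [0.0007, 0, -0.0015]
    - [0.0007, 0, -0.0015]
    - [0, 0, 0]
    - [0, 0, 0]
  xyz:
    - [0.0043, -0.0008, 0.006]
    - [0.0043, -0.0008, 0.006]
    - [0, 0, 0]
    - [0, 0, 0]
  jaw: [0, 0, 0, 0]

```text
time: 19.05
position: [0.5364, 0.2205, 0.1622]
ee_rot: [-3.021, -0.329, -0.606]
wrist_force: [-0.3, -0.6, -2.9]
finger_gap: 0.0084
finger_force: 78.8
```

```bash
python3 - <<'E'
from place2 import *
T=st();rows(T,toolpose(.073,0,9.5,tt=tt,lev=1),1)
E
```

```text
19.05 tip mm [72.8321  1.279   3.6118] zyx [0.0561 9.322  0.0732] F base [-0.6658 -0.4727  0.2364] [-0.1383  0.6419 -0.0166]
rot each [-0.0011, -0.0031, 0.001] n 1
xyz [[0.0008, 0.0012, 0.0032]]
```

Request:
move_arm:
  delta_rot:
    - [0, -0.003, 0.001]
    - [0, 0, 0]
    - [0, 0, 0]
    - [0, 0, 0]
  xyz:
    - [0, 0.0012, 0.003]
    - [0, 0, 0]
    - [0, 0, 0.001]
    - [0, 0, 0]
  jaw: [0, 0, 0, 0]

```text
time: 19.45
position: [0.538, 0.22, 0.1594]
ee_rot: [-3.022, -0.328, -0.603]
wrist_force: [-8.0, -1.2, 3.8]
finger_gap: 0.0084
finger_force: 80.6
```

```bash
python3 - <<'E'
from place2 import *
T=st()
E
```

```text
19.45 tip mm [72.4762  0.4078  0.2643] zyx [0.035  9.4342 0.064 ] F base [-3.6963  0.5775  9.9486] [-0.2322  0.9074  0.0644]
```

Request:
move_arm:
  delta_rot:
    - [0, 0, 0]
    - [0, 0, 0]
    - [0, 0, 0]
    - [0, 0, 0]
    - [0, 0, 0]
    - [0, 0, 0]
  xyz:
    - [0, 0.0003, -0.0007]
    - [0.003, 0, -0.0005]
    - [0.003, 0, -0.0005]
    - [0.003, 0, -0.0005]
    - [0.002, 0, -0.0003]
    - [0, 0, 0]
  jaw: [0, 0, 0, 0, 0, 0]

```text
time: 20.05
position: [0.5464, 0.2211, 0.1649]
ee_rot: [-3.023, -0.327, -0.599]
wrist_force: [-9.6, -1.6, 1.4]
finger_gap: 0.0086
finger_force: 80.2
```

```bash
python3 - <<'E'
from place2 import *
T=st()
E
```

```text
20.05 tip mm [82.5221 -0.3402  0.2286] zyx [0.0083 9.5696 0.033 ] F base [-6.295   0.5665  8.817 ] [-0.3082  1.4763 -0.0149]
```

Request:
move_arm:
  delta_rot:
    - [0, 0, 0]
    - [0, 0, 0]
    - [0, 0, 0]
    - [0, 0, 0]
  xyz:
    - [0.0015, 0, -0.0004]
    - [0.0015, 0, -0.0004]
    - [0.001, 0, -0.0002]
    - [0, 0, 0]
  jaw: [0, 0, 0, 0]

```text
time: 20.45
position: [0.5488, 0.2215, 0.1666]
ee_rot: [-3.024, -0.328, -0.597]
wrist_force: [-10.4, -1.7, 2.3]
finger_gap: 0.009
finger_force: 80.2
```

```bash
python3 - <<'E'
from place2 import *
T=st()
E
```

```text
20.45 tip mm [85.4205 -0.4198  0.1648] zyx [0.0239 9.678  0.0142] F base [-6.5735  0.5882  9.9581] [-0.4114  1.8484 -0.0022]
```

Request:
move_arm:
  delta_rot:
    - [0, 0, 0]
    - [0, 0, 0]
    - [0, 0, 0]
  xyz:
    - [0.001, 0, -0.0002]
    - [0.001, 0, -0.0002]
    - [0, 0, 0]
  jaw: [0, 0, 0]

```text
time: 20.75
position: [0.55, 0.2218, 0.1674]
ee_rot: [-3.025, -0.328, -0.595]
wrist_force: [-9.3, -2.0, 1.3]
finger_gap: 0.0086
finger_force: 80.2
```

```bash
python3 - <<'E'
from place2 import *
T=st()
E
```

```text
20.75 tip mm [86.8465 -0.3849  0.1044] zyx [0.0343 9.7288 0.0059] F base [-6.2161  0.1334  8.5509] [-0.3654  1.4808  0.0048]
```

Request:
move_arm:
  delta_rot:
    - [0, 0, 0]
    - [0, 0, 0]
    - [0, 0, 0]
  xyz:
    - [0.001, 0, -0.0002]
    - [0.001, 0, -0.0002]
    - [0, 0, 0]
  jaw: [0, 0, 0]

```text
time: 21.05
position: [0.5526, 0.2224, 0.1691]
ee_rot: [-3.024, -0.328, -0.598]
wrist_force: [-6.5, -0.0, -0.9]
finger_gap: 0.0085
finger_force: 79.6
```

```bash
python3 - <<'E'
from place2 import *
T=st()
T,im=shot('p2')
cv2.imwrite('pics/p2a.png',np.hstack([cv2.resize(im[0:200,130:430],(600,400)),]))
p=cv2.imread('pics/p2a.png');s=viewer.read_camera('scene')
b=cv2.resize(s[190:300,175:265],(164*1,200));b=cv2.resize(s[185:305,165:275],(550,600),interpolation=cv2.INTER_CUBIC)
cv2.imwrite('pics/s3.png',b)
E
```

```text
21.05 tip mm [90.0282 -0.4127  0.2948] zyx [0.0166 9.6283 0.0274] F base [-4.7099  1.4561  5.0388] [-0.2674  1.5281  0.0215]
```

```bash
python3 - <<'E'
from rapid import *
from place2 import B,tt
T=np.load('pics/p2.npy')
X=T@TT(FLIP,np.array(tt));e=Ro.from_matrix(X[:3,:3]).as_euler('ZYX')
x=[*X[:3,3],e[0],-e[1],e[2]]
for fr in([0,1,2,3],[0,1,2,3,4]):
  w=rapid('p2',x,fr,search=5,it=20)
  print('tray in tool',T[:3,:3].T@(w[:3]-T[:3,3]))
# where tray-1 / held keeper features project in the wrist picture
k=np.array([[.076,.0145,.0588],[.086,.0145,.0588],[.086,.0145,.046],[.076,-.0145,.0588],[.086,-.0145,.0588],[.086,-.0145,.046]])
P1=(k+[0,0,.046])@B[:3,:3].T+B[:3,3]
print('tray1 keeper',proj('wrist',P1,T).round(1).tolist())
im=cv2.imread('pics/p2.png');s=cv2.imread('pics/s2.png')
s3=viewer.read_camera('scene');cv2.imwrite('pics/s3f.png',s3)
c=np.zeros((600,800,3),np.uint8)
c[:300,:600]=cv2.resize(im[0:100,180:380],(600,300),interpolation=cv2.INTER_CUBIC)
c[300:,:400]=cv2.resize(s3[185:275,170:290],(400,300),interpolation=cv2.INTER_CUBIC)
c[300:,400:]=cv2.resize(cv2.imread('pics/p1.png')[0:100,180:313],(400,300),interpolation=cv2.INTER_CUBIC)
cv2.imwrite('pics/cmp.png',c)
E
```

```text
p2 [0, 1, 2, 3] xyz [0.58   0.2284 0.1613] ypr [12.3137 22.3717  0.0179] rms 0.5609480327004497 223 450
tray in tool [0.023  0.     0.0179]
p2 [0, 1, 2, 3, 4] xyz [0.58   0.2284 0.1613] ypr [12.312  22.3759  0.0179] rms 0.5580074043962113 223 450
tray in tool [0.023  0.     0.0179]
tray1 keeper [[245.2, 89.7], [244.7, 68.1], [247.3, 66.9], [309.5, 89.5], [309.9, 67.9], [307.4, 66.8]]
```

View pics/cmp.png

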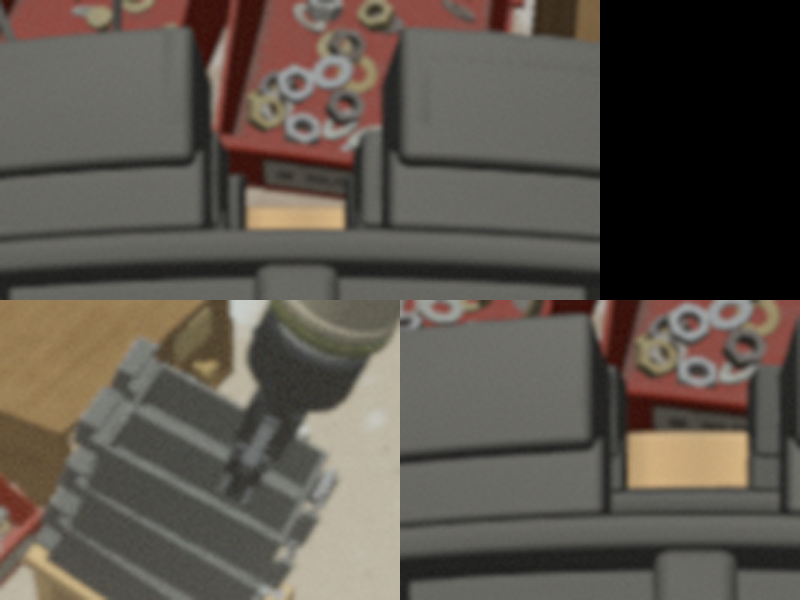

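```bash
cat > kx.py <<'E'
from h import *
from scipy.optimize import brentq
from place2 import B as B2
B1=TT(Rzy(np.radians(12.1),np.radians(32)),[.6277,.2391,.0688])
def kx(name,Bm,row,z,y,T=None):
    T=np.load(f'pics/{name}.npy') if T is None else T
    f=lambda x:proj('wrist',(Bm@np.r_[x,y,z,1])[:3],T)[0,1]-row
    xs=brentq(f,.0,.2);return round(xs*1000,1)
if __name__=='__main__':
    for nm,Bm in(('B1',B1),('B2',B2)):
        for z in(.0588,.046):
            print(nm,z,'wB base',kx('wB',Bm,104,z,.02),'p1 base',kx('p1',Bm,21.5,z,-.014),'v1 tray1',kx('v1',Bm,77,z+.046,.02),
              'p2 tray1',kx('p2',Bm,43.5,z+.046,-.014),'p2 base',kx('p2',Bm,57.5,z,-.014))
    # lip front edge rows: wB 168/1.875+30, v1 114/2.07+40
    print('lip front', kx('wB',B1,30+168/1.875,.0588,.03),kx('v1',B1,40+114/2.07,.1048,.03),kx('v1',B2,40+114/2.07,.1048,.03))
E
python3 kx.py
```

```text
B1 0.0588 wB base 89.1 p1 base 89.5 v1 tray1 89.4 p2 tray1 97.5 p2 base 90.6
B1 0.046 wB base 89.3 p1 base 90.8 v1 tray1 90.9 p2 tray1 97.9 p2 base 90.5
B2 0.0588 wB base 88.9 p1 base 89.4 v1 tray1 89.4 p2 tray1 97.2 p2 base 90.2
B2 0.046 wB base 89.1 p1 base 90.7 v1 tray1 90.9 p2 tray1 97.6 p2 base 90.1
lip front 75.7 75.2 75.2
```

```bash
python3 - <<'E'
from kx import *
g=cv2.cvtColor(cv2.imread('pics/p2.png'),6).astype(int);g1=cv2.cvtColor(cv2.imread('pics/p1.png'),6).astype(int)
print('p2 rows 30-78 step2'); 
for c in(253,256,258,297,299,301,303,305): print(c,g[30:80:2,c].tolist())
print('p1 rows 10-66')
for c in(249,252,255,297,299,301,303,305): print(c,g1[10:66:2,c].tolist())
print('hsv sat p2 301', cv2.cvtColor(cv2.imread('pics/p2.png'),40)[30:80:2,302,1].tolist())
a=cv2.cvtColor(cv2.imread('pics/s2.png'),6).astype(np.float32);b=cv2.cvtColor(cv2.imread('pics/s3f.png'),6).astype(np.float32)
def shift(P,h=7):
    u,v=proj('scene',P)[0].round().astype(int);t=a[v-h:v+h+1,u-h:u+h+1];s=b[v-h-8:v+h+9,u-h-8:u+h+9]
    r=cv2.matchTemplate(s,t,5);_,m,_,l=cv2.minMaxLoc(r);return (u,v),(l[0]-8,l[1]-8),round(m,3)
Bw=lambda *p:(B1@np.r_[p,1])[:3]
J=proj('scene',np.array([Bw(0,0,.046),Bw(.01,0,.046)]));print('10mm along base x in scene px',J[1]-J[0])
for n,p in dict(base_front=(-.07,.05,.03),base_back=(.08,.045,.05),t1_front_low=(-.07,.05,.052),t1_front_top=(-.07,.05,.09),t1_clip=(-.075,0,.1),t1_back=(.08,.045,.096),foot=(-.09,.06,-.03)).items(): print(n,shift(Bw(*p)))
E
```

```text
p2 rows 30-78 step2
253 [118, 108, 96, 89, 79, 74, 64, 66, 77, 52, 45, 46, 46, 44, 44, 42, 44, 46, 43, 47, 53, 64, 69, 85, 105]
256 [32, 30, 31, 30, 27, 28, 30, 54, 94, 85, 42, 36, 35, 31, 56, 70, 69, 70, 71, 67, 69, 70, 66, 79, 103]
258 [32, 29, 32, 33, 42, 55, 68, 84, 98, 84, 42, 29, 31, 31, 71, 92, 88, 87, 87, 88, 86, 86, 86, 88, 103]
297 [121, 78, 55, 104, 111, 93, 130, 125, 158, 140, 89, 74, 52, 39, 55, 57, 55, 57, 57, 58, 58, 59, 56, 76, 104]
299 [126, 104, 97, 106, 103, 97, 110, 142, 130, 90, 44, 41, 41, 42, 42, 43, 45, 44, 42, 45, 53, 61, 64, 83, 106]
301 [114, 99, 104, 103, 97, 95, 119, 112, 83, 79, 81, 81, 83, 81, 83, 81, 82, 81, 81, 84, 83, 86, 68, 83, 105]
303 [98, 99, 98, 97, 95, 99, 126, 106, 99, 103, 101, 100, 101, 101, 102, 101, 101, 101, 99, 101, 99, 100, 75, 77, 106]
305 [94, 95, 97, 95, 94, 99, 132, 107, 103, 103, 102, 101, 101, 100, 99, 100, 97, 97, 98, 102, 102, 102, 77, 75, 104]
p1 rows 10-66
249 [66, 59, 51, 46, 38, 35, 65, 58, 48, 45, 49, 48, 45, 49, 48, 48, 49, 46, 47, 46, 44, 44, 47, 48, 49, 49, 47, 45]
252 [26, 31, 30, 28, 30, 28, 41, 47, 49, 48, 50, 49, 49
[... 657 characters left out ...]
, 89]
305 [94, 95, 96, 97, 94, 93, 94, 84, 78, 80, 80, 83, 83, 81, 85, 83, 77, 78, 78, 79, 70, 63, 80, 79, 79, 80, 68, 81]
hsv sat p2 301 [112, 125, 117, 121, 130, 127, 64, 14, 16, 13, 13, 13, 11, 13, 13, 13, 13, 16, 13, 13, 11, 13, 14, 13, 14]
10mm along base x in scene px [-3.2922 -2.2629]
base_front ((np.int64(234), np.int64(288)), (0, 0), 0.982)
base_back ((np.int64(187), np.int64(248)), (0, 0), 0.953)
t1_front_low ((np.int64(238), np.int64(284)), (0, 0), 0.969)
t1_front_top ((np.int64(245), np.int64(277)), (1, -3), 0.867)
t1_clip ((np.int64(256), np.int64(262)), (7, -6), 0.774)
t1_back ((np.int64(195), np.int64(238)), (-3, -2), 0.689)
foot ((np.int64(228), np.int64(306)), (0, 0), 0.998)
```

Request:
move_arm:
  delta_rot:
    - [0, 0, 0]
    - [0, 0, 0]
    - [0, 0, 0]
    - [0, 0, 0]
    - [0, 0, 0]
  xyz:
    - [0, 0, -0.001]
    - [-0.004, 0, 0.0006]
    - [-0.006, 0, 0.001]
    - [-0.006, 0, 0.001]
    - [-0.003, 0, 0]
  jaw: [0, 0, 0, 0, 0]

```text
time: 21.7
position: [0.5375, 0.219, 0.1616]
ee_rot: [-3.021, -0.327, -0.604]
wrist_force: [2.9, 0.6, -1.5]
finger_gap: 0.0085
finger_force: 78.9
```

Request:
move_arm:
  delta_rot:
    - [0, 0, 0]
    - [0, 0, 0]
    - [0, 0, 0]
    - [0, 0, 0]
  xyz:
    - [0, 0, -0.02]
    - [-0.02, 0, -0.04]
    - [-0.02, 0, -0.04]
    - [0, 0, 0]
  jaw: [0, 0, 0, 0]

```text
time: 22.1
position: [0.4627, 0.2039, 0.2433]
ee_rot: [-3.019, -0.329, -0.613]
wrist_force: [1.2, 0.7, -2.4]
finger_gap: 0.0083
finger_force: 79.0
```

```bash
cat > sc.py <<'E'
import rapid as r
from h import *
B1=TT(Rzy(np.radians(12.1),np.radians(32)),[.6277,.2391,.0688])
# edges seen by the scene camera: near (+y) side, rims, web
r.E_=[((-.07,.05,.046),(.068,.05,.046)),((-.066,-.046,.046),(.066,-.046,.046)),((-.066,.005,.044),(.066,.005,.044)),((-.066,-.005,.044),(.066,-.005,.044)),
 ((-.066,.046,.046),(.066,.046,.046)),((-.07,.05,.004),(-.07,.05,.044)),((-.07,.05,.046),(-.07,.026,.046)),((-.07,-.05,.046),(.068,-.05,.046)),((.066,.044,.046),(.066,.006,.046)),((.066,-.006,.046),(.066,-.044,.046)),((-.066,.044,.046),(-.066,.006,.046)),((-.066,-.006,.046),(-.066,-.044,.046))]
p0=proj
r.proj=lambda c,P,T=None:p0('scene',P)
def sfit(name,z,free=[0,1,2,3,4]):
    np.save(f'pics/{name}.npy',np.eye(4))
    x=[*(B1[:3,:3]@[0,0,z]+B1[:3,3]),np.radians(12.1),np.radians(32),0]
    w=r.rapid(name,x,free,it=24,search=3.)
    print('   in base mm',1000*B1[:3,:3].T@(w[:3]-B1[:3,3]),'pitch',np.degrees(w[4]))
E
python3 - <<'E'
from sc import *
from place2 import st
st()
im=viewer.read_camera('scene');cv2.imwrite('pics/s4.png',im)
for fr in([0,1,2,3,4],[0,1,2],[0,1,2,4]):
  print(fr);sfit('scene',0,fr);sfit('s2',.046,fr);sfit('s4',.046,fr)
E
```

```text
22.1 tip mm [ 51.8923   0.9361 112.9577] zyx [0.0887 9.0193 0.0881] F base [ 1.0149  0.5052 -0.2952] [-0.0831  0.5639  0.03  ]
[0, 1, 2, 3, 4]
scene [0, 1, 2, 3, 4] xyz [0.6289 0.2352 0.0626] ypr [11.3547 30.9332  0.    ] rms 0.6203910910213659 250 300
   in base mm [-3.0025 -4.0535 -5.451 ] pitch 30.933195525712335
s2 [0, 1, 2, 3, 4] xyz [0.5809 0.2611 0.1369] ypr [13.4635 32.0348  0.    ] rms 0.7793980584264383 238 300
   in base mm [ 1.1591 31.3408 79.5576] pitch 32.03478877073781
s4 [0, 1, 2, 3, 4] xyz [0.5786 0.2611 0.1399] ypr [14.0656 30.3831  0.    ] rms 0.7810790834508639 241 300
   in base mm [ 0.8393 31.7873 83.3222] pitch 30.383076458886606
[0, 1, 2]
scene [0, 1, 2] xyz [0.6292 0.2362 0.0636] ypr [12.1 32.   0. ] rms 0.6376368366200881 251 300
   in base mm [-2.0066 -3.1789 -4.8305] pitch 32.0
s2 [0, 1, 2] xyz [0.5774 0.2641 0.1417] ypr [12.1 32.   0. ] rms 0.8638445892242135 255 300
   in base mm [ 1.4058 35.0024 85.0926] pitch 32.0
s4 [0, 1, 2] xyz [0.5715 0.2695 0.1519] ypr [12.1 32.   0. ] rms 0.7765668914799753 245 300
   in base mm [ 2.8666 41.5298 96.2212] pitch 32.0
[0, 1, 2, 4]
scene [0, 1, 2, 4] xyz [0.6294 0.2356 0.0629] ypr [12.1    31.7262  0.    ] rms 0.6343626541832789 250 300
   in base mm [-2.3182 -3.8083 -5.5459] pitch 31.726169823929272
s2 [0, 1, 2, 4] xyz [0.5778 0.2633 0.1403] ypr [12.1    31.3553  0.    ] rms 0.8216705982309255 246 300
   in base mm [ 0.7594 34.093  83.7827] pitch 31.355322113608082
s4 [0, 1, 2, 4] xyz [0.5736 0.2645 0.1447] ypr [12.1   28.956  0.   ] rms 0.7581269007522243 237 300
   in base mm [-0.0806 36.1405 89.5693] pitch 28.955974158321354
```

```bash
python3 - <<'E'
from h import *
B1=TT(Rzy(np.radians(12.1),np.radians(32)),[.6277,.2391,.0688])
a=cv2.imread('pics/s2.png',0);b=cv2.imread('pics/s4.png',0);c=cv2.imread('pics/scene.png',0)
P={'base front':(-.07,.05,.03),'foot':(-.09,.06,-.03),'t1 front bottom':(-.07,.05,.05),'t1 front top':(-.07,.05,.09),'t1 back top':(.066,.046,.092),'t1 web f':(-.066,.0,.09),'t1 web b':(.066,0,.09),'t1 far f':(-.066,-.046,.092),'t1 far b':(.066,-.046,.092),'t1 keeper':(.08,.045,.1048),'t1 keeper2':(.08,-.045,.1048)}
u=np.array([proj('scene',(B1@np.r_[p,1])[:3])[0] for p in P.values()],np.float32)
q,s,e=cv2.calcOpticalFlowPyrLK(a,b,u[:,None],None,winSize=(13,13),maxLevel=1)
for n,x,d,er in zip(P,u,q[:,0]-u,e.ravel()):print(n,x,d,er)
T=np.linalg.norm
for n,v in(('x',(.01,0,0)),('z',(0,0,.01)),('y',(0,.01,0))):print(n,proj('scene',(B1@np.r_[v,1])[:3])-proj('scene',B1[:3,3]))
E
```

```text
base front [233.8082 288.3753] [-0.0933 -0.1559] 3.9169748
foot [228.0864 306.2809] [-0.1895 -0.0428] 2.8095415
t1 front bottom [237.5272 284.6596] [-0.0471 -0.2058] 4.991679
t1 front top [245.232  276.9617] [ 0.3644 -0.8654] 5.2638683
t1 back top [198.8349 242.8706] [-0.1018 -0.4003] 3.3004808
t1 web f [251.0938 261.7925] [ 0.6235 -1.5179] 3.6298077
t1 web b [206.7135 231.0364] [-0.0742 -0.4508] 3.2130177
t1 far f [257.7088 249.1336] [ 0.7519 -1.3931] 4.0493712
t1 far b [214.768  219.0799] [-0.0979 -0.6543] 2.4572854
t1 keeper [196.2333 236.2944] [-0.3865 -0.31  ] 4.401997
t1 keeper2 [212.1336 213.1939] [-0.1668 -0.1568] 3.2451923
x [[-3.2181 -2.1939]]
z [[ 1.6601 -1.9048]]
y [[-1.5961  2.6697]]
```

```bash
python3 - <<'E'
from place2 import *
R=Rzy(np.radians(-15),0);c=np.array([.535,.015,0])
T=tool(arm.get_obs());rows(T,TT(R@FLIP,c+R@[-.0229,0,.06]),9)
E
```

```text
rot each [-0.0106, -0.0435, 0.0524] n 9
xyz [[-0.0069, 0.021, 0.0189], [-0.005, 0.0211, 0.0194], [-0.003, 0.0211, 0.0198], [-0.0011, 0.021, 0.0201], [0.0009, 0.0208, 0.0204], [0.0029, 0.0204, 0.0205], [0.0048, 0.02, 0.0205], [0.0068, 0.0195, 0.0205], [0.0087, 0.0189, 0.0204]]
```

Request:
move_arm:
  delta_rot:
    - [-0.0106, -0.0435, 0.0524]
    - [-0.0106, -0.0435, 0.0524]
    - [-0.0106, -0.0435, 0.0524]
    - [-0.0106, -0.0435, 0.0524]
    - [-0.0106, -0.0435, 0.0524]
    - [-0.0106, -0.0435, 0.0524]
    - [-0.0106, -0.0435, 0.0524]
    - [-0.0106, -0.0435, 0.0524]
  xyz:
    - [-0.007, 0.036, 0]
    - [-0.005, 0.036, 0.002]
    - [-0.003, 0.036, 0.004]
    - [-0.001, 0.03, 0.008]
    - [0.001, 0.016, 0.03]
    - [0.003, 0.012, 0.035]
    - [0.005, 0.01, 0.035]
    - [0.007, 0.006, 0.03]
  jaw: [0, 0, 0, 0, 0, 0, 0, 0]

```text
time: 22.95
position: [0.5045, 0.0191, 0.0871]
ee_rot: [-3.121, 0.334, -0.055]
wrist_force: [-0.4, 0.1, -1.4]
finger_gap: 0.0085
finger_force: 78.9
```

Request:
move_arm:
  delta_rot:
    - [-0.0106, -0.0435, 0.0524]
    - [0, 0, 0]
    - [0, 0, 0]
  xyz:
    - [0.008, 0, 0]
    - [0, 0, 0]
    - [0, 0, 0]
  jaw: [0, 0, 0]

```text
time: 23.25
position: [0.5127, 0.019, 0.0896]
ee_rot: [3.114, -0.408, -0.01]
wrist_force: [0.2, -0.7, -2.5]
finger_gap: 0.0085
finger_force: 78.8
```

```bash
python3 - <<'E'
from place2 import *
R=Rzy(np.radians(-15),0);c=np.array([.535,.015,0])
T=tool(arm.get_obs());print(T);rows(T,TT(R@FLIP,c+R@[-.0229,0,.0185]),3)
E
```

```text
[[ 0.9662 -0.2579 -0.0062  0.5127]
 [-0.2579 -0.9662 -0.0001  0.019 ]
 [-0.0059  0.0017 -1.      0.0896]
 [ 0.      0.      0.      1.    ]]
rot each [0.0006, 0.002, 0.0003] n 3
xyz [[0.0, -0.0007, 0.0237], [-0.0, -0.0007, 0.0237], [-0.0001, -0.0007, 0.0237]]
```

Request:
move_arm:
  delta_rot:
    - [0, 0.002, 0]
    - [0, 0.002, 0]
    - [0, 0.002, 0]
    - [0, 0, 0]
    - [0, 0, 0]
    - [0, 0, 0]
  xyz:
    - [0, -0.0007, 0.0235]
    - [0, -0.0007, 0.0235]
    - [0, -0.0007, 0.0235]
    - [0, 0, 0]
    - [0, 0, 0]
    - [0, 0, 0]
  jaw: [0, 0, 0, 0, 0, 0]

```text
time: 23.85
position: [0.5137, 0.021, 0.0216]
ee_rot: [3.113, -0.41, 0.004]
wrist_force: [0.2, -0.1, -2.1]
finger_gap: 0.0089
finger_force: 80.6
```

Request:
move_arm:
  delta_rot:
    - [0, 0, 0]
    - [0, 0, 0]
    - [0, 0, 0]
  xyz:
    - [0, 0, 0]
    - [0, 0, 0]
    - [0, 0, 0]
  jaw: [0.3, 0.47, 0.47]

```text
time: 24.15
position: [0.5135, 0.0209, 0.0208]
ee_rot: [3.113, -0.41, 0.003]
wrist_force: [0.9, 0.3, 0.8]
finger_gap: 0.0402
finger_force: 0.0
```

Request:
move_arm:
  delta_rot:
    - [0, 0, 0]
    - [0, 0, 0]
    - [0, 0, 0]
  xyz:
    - [0, 0, -0.03]
    - [0, 0, -0.05]
    - [0, 0, -0.05]
  jaw: [0.47, 0.47, 0.47]

```text
time: 24.45
position: [0.5122, 0.0211, 0.1514]
ee_rot: [3.113, -0.41, -0.002]
wrist_force: [1.4, -0.6, 1.1]
finger_gap: 0.0402
finger_force: 0.0
```

```bash
python3 - <<'E'
from place2 import *
T=tool(arm.get_obs())
V=TT(B[:3,:3]@FLIP,(B@[-.005,0,.046+.17,1])[:3]);print(T,V);rows(T,V,8)
E
```

```text
[[ 0.9659 -0.2589 -0.0015  0.5122]
 [-0.2589 -0.9659 -0.0017  0.0211]
 [-0.001   0.002  -1.      0.1514]
 [ 0.      0.      0.      1.    ]] [[ 0.8284  0.2139  0.5177  0.5129]
 [ 0.1814 -0.9769  0.1133  0.2141]
 [ 0.5299  0.     -0.848   0.248 ]
 [ 0.      0.      0.      1.    ]]
rot each [0.0169, 0.0687, -0.0581] n 8
xyz [[-0.0062, -0.0233, -0.0121], [-0.004, -0.0238, -0.0121], [-0.0018, -0.0242, -0.0119], [0.0004, -0.0244, -0.0115], [0.0026, -0.0245, -0.011], [0.0048, -0.0245, -0.0103], [0.0069, -0.0243, -0.0095], [0.0089, -0.024, -0.0085]]
```

Request:
move_arm:
  delta_rot:
    - [0.017, 0.069, -0.058]
    - [0.017, 0.069, -0.058]
    - [0.017, 0.069, -0.058]
    - [0.017, 0.069, -0.058]
    - [0.017, 0.069, -0.058]
    - [0.017, 0.069, -0.058]
    - [0.017, 0.069, -0.058]
    - [0.017, 0.069, -0.058]
  xyz:
    - [-0.006, -0.023, -0.012]
    - [-0.004, -0.024, -0.012]
    - [-0.002, -0.024, -0.012]
    - [0, -0.0244, -0.0115]
    - [0.0026, -0.0245, -0.011]
    - [0.0048, -0.0245, -0.01]
    - [0.007, -0.0243, -0.0095]
    - [0.009, -0.024, -0.0085]
  jaw: [0.47, 0.47, 0.47, 0.47, 0.47, 0.47, 0.47, 0.47]

```text
time: 25.25
position: [0.5128, 0.2152, 0.2476]
ee_rot: [-2.942, -0.323, -0.857]
wrist_force: [0.7, 0.1, -0.5]
finger_gap: 0.0398
finger_force: 0.0
```

Request:
move_arm:
  delta_rot:
    - [0, 0, 0]
    - [0, 0, 0]
  xyz:
    - [0, 0, 0]
    - [0, 0, 0]
  jaw: [0.2, 0]

```text
time: 25.45
position: [0.5127, 0.2139, 0.2466]
ee_rot: [-2.945, -0.318, -0.851]
wrist_force: [0.2, -0.5, -0.9]
finger_gap: 0.0118
finger_force: 0.0
```

```bash
cat > see.py <<'E'
import sys
from rapid import *
B1=TT(Rzy(np.radians(12.1),np.radians(32)),[.6277,.2391,.0688])
def see(name,z=.046,take=1):
    if take: shot(name)
    T=np.load(f'pics/{name}.npy')
    for p0 in(32,28):
        x=[*(B1[:3,:3]@[0,0,z]+B1[:3,3]),np.radians(12.1),np.radians(p0),0]
        w=rapid(name,x,[0,1,2,3,4],search=4,it=24)
        R=Rzy(w[3],w[4]);c=B1[:3,:3].T@(w[:3]-B1[:3,3]);tip=c+B1[:3,:3].T@R@[.084,0,0];nib=c+B1[:3,:3].T@R@[-.07,0,0]
        print('   base mm',c*1000,'tip',tip*1000,'front bottom',nib*1000)
E
python3 - <<'E'
from see import *
see('v2');see('v1',take=0);see('wB',0,0)
o=arm.get_obs();print(o['time'],o['finger_gap'],tool(o))
E
```

```text
v2 [0, 1, 2, 3, 4] xyz [0.602  0.2337 0.111 ] ypr [11.9461 28.3328  0.    ] rms 0.3870796256019846 341 450
   base mm [ 0.1094  0.0971 49.6886] tip [83.9372 -0.1015 44.3161] front bottom [-69.7471   0.2626  54.1658]
v2 [0, 1, 2, 3, 4] xyz [0.602  0.2337 0.111 ] ypr [11.9487 28.3268  0.    ] rms 0.38986424759064514 341 450
   base mm [ 0.1046  0.0977 49.6789] tip [83.9318 -0.0975 44.2975] front bottom [-69.7515   0.2604  54.1633]
v1 [0, 1, 2, 3, 4] xyz [0.6048 0.2343 0.1069] ypr [12.6024 32.8765  0.    ] rms 0.5003175426986622 328 450
   base mm [ 0.4051  0.071  44.7252] tip [84.3929  0.6896 46.0116] front bottom [-69.5848  -0.4444  43.6532]
v1 [0, 1, 2, 3, 4] xyz [0.6048 0.2343 0.107 ] ypr [12.6032 32.8753  0.    ] rms 0.5007023253533304 328 450
   base mm [ 0.405   0.0732 44.7342] tip [84.3929  0.6928 46.0189] front bottom [-69.5849  -0.4431  43.6637]
wB [0, 1, 2, 3, 4] xyz [0.6275 0.2391 0.068 ] ypr [12.1223 31.0706  0.    ] rms 0.3133574337970079 254 450
   base mm [-0.5638  0.028  -0.5442] tip [83.4251  0.0559 -1.9067] front bottom [-70.5546   0.0047   0.5913]
wB [0, 1, 2, 3, 4] xyz [0.6275 0.2391 0.068 ] ypr [12.1163 31.0629  0.    ] rms 0.3137982195830671 254 450
   base mm [-0.5655  0.0267 -0.5425] tip [83.4233  0.0471 -1.9163] front bottom [-70.5561   0.0096   0.6023]
25.5 0.004349206711427443 [[ 0.8269  0.2121  0.5208  0.5131]
 [ 0.1796 -0.9772  0.1129  0.2132]
 [ 0.5329  0.0002 -0.8462  0.2463]
 [ 0.      0.      0.      1.    ]]
```

```bash
python3 - <<'E'
from see import *
T=tool(arm.get_obs());V=TT(B1[:3,:3]@FLIP,(B1@[-.052,0,.104,1])[:3]);rows(T,V,4)
E
```

```text
rot each [-0.0003, -0.0009, 0.0006] n 4
xyz [[-0.0117, -0.0003, 0.0272], [-0.0117, -0.0003, 0.0272], [-0.0117, -0.0003, 0.0272], [-0.0116, -0.0003, 0.0272]]
```

Request:
move_arm:
  delta_rot:
    - [0, 0, 0]
    - [0, 0, 0]
    - [0, 0, 0]
    - [0, 0, 0]
    - [0, 0, 0]
    - [0, 0, 0]
  xyz:
    - [-0.0117, 0, 0.027]
    - [-0.0117, 0, 0.027]
    - [-0.0117, 0, 0.027]
    - [-0.0117, 0, 0.027]
    - [0, 0, 0]
    - [0, 0, 0.004]
  jaw: [0, 0, 0, 0, 0, 0]

```text
time: 26.1
position: [0.5331, 0.2175, 0.1267]
ee_rot: [-2.946, -0.316, -0.85]
wrist_force: [1.5, 0.3, 0.8]
finger_gap: 0.0003
finger_force: 0.0
```

Request:
move_arm:
  delta_rot:
    - [0, 0, 0]
    - [0, 0, 0]
    - [0, 0, 0]
  xyz:
    - [0, 0, 0.004]
    - [0, 0, 0.003]
    - [0, 0, 0]
  jaw: [0, 0, 0]

```text
time: 26.4
position: [0.537, 0.2191, 0.1216]
ee_rot: [-2.944, -0.317, -0.853]
wrist_force: [0.3, 0.1, -0.1]
finger_gap: 0.0002
finger_force: 0.0
```

```bash
cat > tip.py <<'E'
from see import *
def tip():
    o=arm.get_obs();T=tool(o);print(o['time'],'TCP in base mm',1000*(np.linalg.inv(B1)@T)[:3,3],'F base',B1[:3,:3].T@o['wrist_force']);return T
E
python3 -c "
from tip import *
tip()"
```

```text
26.4 TCP in base mm [-50.7906  -0.544   93.9563] F base [ 0.209   0.0686 -0.2102]
```

Request:
move_arm:
  delta_rot:
    - [0, 0, 0]
    - [0, 0, 0]
    - [0, 0, 0]
  xyz:
    - [0, 0, 0.002]
    - [0, 0, 0.002]
    - [0, 0, 0]
  jaw: [0, 0, 0]

```text
time: 26.7
position: [0.5387, 0.2196, 0.118]
ee_rot: [-2.945, -0.318, -0.853]
wrist_force: [-4.3, -0.4, 5.2]
finger_gap: 0.0
finger_force: 3.4
```

Request:
move_arm:
  delta_rot:
    - [0, 0, 0]
    - [0, 0, 0]
    - [0, 0, 0]
  xyz:
    - [0, 0, 0.001]
    - [0, 0, 0.001]
    - [0, 0, 0]
  jaw: [0, 0, 0]

```text
time: 27.0
position: [0.5389, 0.2197, 0.1178]
ee_rot: [-2.946, -0.319, -0.855]
wrist_force: [-34.5, -11.8, 36.7]
finger_gap: 0.0003
finger_force: 24.9
```

Request:
move_arm:
  delta_rot:
    - [0, 0, 0]
    - [0, 0, 0]
    - [0, 0, 0]
  xyz:
    - [0, 0, 0.001]
    - [0, 0, 0.001]
    - [0, 0, 0]
  jaw: [0, 0, 0]

```text
time: 27.3
position: [0.5391, 0.2198, 0.1175]
ee_rot: [-2.947, -0.321, -0.857]
wrist_force: [-64.0, -21.7, 67.6]
finger_gap: 0.0002
finger_force: 46.2
```

```bash
python3 -c "
from tip import *
tip()"
```

```text
27.3 TCP in base mm [-51.1028  -0.2908  89.3967] F base [-21.0914  -7.8513  92.855 ]
```

Request:
move_arm:
  delta_rot:
    - [0, 0, 0]
    - [0, 0, 0]
    - [0, 0, 0]
    - [0, 0, 0]
    - [0, 0, 0]
  xyz:
    - [0, 0, -0.004]
    - [0.0025, 0, -0.04]
    - [0.0025, 0, -0.04]
    - [0.0025, 0, -0.04]
    - [0, 0, 0]
  jaw: [0, 0, 0, 0, 0]

```text
time: 27.8
position: [0.4828, 0.2086, 0.2292]
ee_rot: [-2.939, -0.319, -0.865]
wrist_force: [-0.1, -0.2, 0.3]
finger_gap: -0.0002
finger_force: 0.0
```

Request:
move_arm:
  delta_rot:
    - [0, 0, 0]
    - [0, 0, 0]
  xyz:
    - [0.02, 0, 0]
    - [0, 0, 0]
  jaw: [0.47, 0.47]

```text
time: 28.0
position: [0.5003, 0.2112, 0.2354]
ee_rot: [-2.943, -0.317, -0.856]
wrist_force: [0.8, 0.0, -0.7]
finger_gap: 0.0283
finger_force: 0.0
```

```bash
python3 - <<'E'
from tip import *
tip();see('v3')
g=viewer.read_camera('scene');cv2.imwrite('pics/s5.png',g)
a=cv2.imread('pics/s4.png',0);b=cv2.imread('pics/s5.png',0);s2=cv2.imread('pics/s2.png',0)
P=[(-.07,.05,.09),(-.066,0,.09),(-.066,-.046,.092),(.066,.046,.092),(.066,0,.09),(.08,.045,.1048)]
u=np.array([proj('scene',(B1@np.r_[p,1])[:3])[0] for p in P],np.float32)
print((cv2.calcOpticalFlowPyrLK(s2,b,u[:,None],None,winSize=(13,13),maxLevel=1)[0][:,0]-u))
print(viewer.search_frame('base_tray_latch','wrist')[:2])
E
```

```text
28.0 TCP in base mm [-22.3159  -0.6153 210.3671] F base [ 0.237  -0.1576 -1.0313]
v3 [0, 1, 2, 3, 4] xyz [0.6009 0.2334 0.1062] ypr [11.9701 29.9848  0.    ] rms 0.4621389678091972 343 450
   base mm [-3.4086  0.0655 46.1731] tip [80.5392 -0.0995 43.2194] front bottom [-73.3652   0.2029  48.6345]
v3 [0, 1, 2, 3, 4] xyz [0.6009 0.2334 0.1062] ypr [11.969 29.986  0.   ] rms 0.46290374538895374 343 450
   base mm [-3.4073  0.0656 46.1816] tip [80.5407 -0.1007 43.2297] front bottom [-73.3639   0.2042  48.6416]
[[-0.0434  0.2214]
 [ 0.2934  0.4498]
 [ 0.3348  0.4994]
 [ 0.2552  0.0303]
 [ 0.3902  0.1793]
 [ 0.1573 -0.0567]]
[]
```

```bash
python3 - <<'E'
from tip import *
T=tool(arm.get_obs());R=Rzy(np.radians(-15),0)@FLIP
rows(T,TT(R,[.5135,.0209,.1]),8)
E
```

```text
rot each [-0.0167, -0.0688, 0.058] n 8
xyz [[-0.0115, 0.0236, 0.0123], [-0.0092, 0.024, 0.0134], [-0.0069, 0.0242, 0.0144], [-0.0044, 0.0243, 0.0152], [-0.002, 0.0242, 0.0158], [0.0005, 0.024, 0.0163], [0.003, 0.0236, 0.0165], [0.0055, 0.0231, 0.0166]]
```

Request:
move_arm:
  delta_rot:
    - [-0.017, -0.069, 0.058]
    - [-0.017, -0.069, 0.058]
    - [-0.017, -0.069, 0.058]
    - [-0.017, -0.069, 0.058]
    - [-0.017, -0.069, 0.058]
    - [-0.017, -0.069, 0.058]
    - [-0.017, -0.069, 0.058]
    - [-0.017, -0.069, 0.058]
  xyz:
    - [-0.0115, 0.024, 0.012]
    - [-0.009, 0.024, 0.0134]
    - [-0.007, 0.024, 0.0144]
    - [-0.0044, 0.0243, 0.015]
    - [-0.002, 0.024, 0.016]
    - [0.0005, 0.024, 0.016]
    - [0.003, 0.0236, 0.0165]
    - [0.0055, 0.023, 0.0166]
  jaw: [0.47, 0.47, 0.47, 0.47, 0.47, 0.47, 0.47, 0.47]

```text
time: 28.95
position: [0.5133, 0.0204, 0.1006]
ee_rot: [3.112, -0.413, -0.006]
wrist_force: [-0.3, 0.4, -0.6]
finger_gap: 0.0403
finger_force: 0.0
```

Request:
move_arm:
  delta_rot:
    - [0, 0, 0]
    - [0, 0, 0]
    - [0, 0, 0]
    - [0, 0, 0]
    - [0, 0, 0]
    - [0, 0, 0]
  xyz:
    - [0, 0, 0]
    - [0, 0, 0]
    - [0, 0, 0.03]
    - [0, 0, 0.03]
    - [0, 0, 0.014]
    - [0, 0, 0]
  jaw: [0.47, 0.47, 0.47, 0.47, 0.47, 0.47]

```text
time: 29.55
position: [0.5122, 0.0217, 0.0266]
ee_rot: [3.113, -0.407, -0.005]
wrist_force: [-0.9, 0.1, 0.1]
finger_gap: 0.0402
finger_force: 0.0
```

```bash
python3 - <<'E'
from tip import *
o=arm.get_obs();T=tool(o);R=Rzy(np.radians(-15),0)@FLIP;print(o['position'],o['wrist_force'])
rows(T,TT(R,[.5135,.0209,.0178]),1)
E
```

```text
[0.5122 0.0217 0.0266] [-0.8591  0.1472  0.1124]
rot each [0.0024, 0.0026, 0.0016] n 1
xyz [[0.0015, 0.0004, 0.0088]]
```

Request:
move_arm:
  delta_rot:
    - [0.0024, 0.0026, 0.0016]
    - [0, 0, 0]
    - [0, 0, 0]
    - [0, 0, 0]
    - [0, 0, 0]
    - [0, 0, 0]
    - [0, 0, 0]
  xyz:
    - [0.0015, 0, 0.0085]
    - [0, 0, 0]
    - [0, 0, 0]
    - [0, 0, 0]
    - [0, 0, 0]
    - [0, 0, 0]
    - [0, 0, 0]
  jaw: [0.47, 0.47, 0.25, 0, 0, 0, 0]
  force: 80

```text
time: 30.25
position: [0.5162, 0.0205, 0.0205]
ee_rot: [-3.114, 0.413, -0.007]
wrist_force: [-1.9, -0.4, 5.6]
finger_gap: 0.0081
finger_force: 79.8
```

Request:
move_arm:
  delta_rot:
    - [0, 0, 0]
    - [0, 0, 0]
    - [0, 0, 0]
    - [0, 0, 0]
    - [0, 0, 0]
    - [0, 0, 0]
  xyz:
    - [0, 0, -0.01]
    - [0, 0, -0.04]
    - [0, 0, -0.05]
    - [0, 0, -0.05]
    - [0, 0, -0.045]
    - [0, 0, 0]
  jaw: [0, 0, 0, 0, 0, 0]

```text
time: 30.85
position: [0.5181, 0.021, 0.2222]
ee_rot: [-3.112, 0.413, -0.024]
wrist_force: [0.4, -0.7, -2.3]
finger_gap: 0.0081
finger_force: 78.9
```

```bash
cat > p3.py <<'E'
from place import *
tt=(.0230,0,.0178)
def st(f0=np.array([.3,0,-2.7])):
    o=arm.get_obs();T=tool(o);X=np.linalg.inv(B)@T@TT(FLIP,np.array(tt));tip=X[:3,:3]@[.084,0,0]+X[:3,3]
    print(o['time'],'tip mm',tip*1000-[0,0,92],'zyx',np.degrees(Ro.from_matrix(X[:3,:3]).as_euler('ZYX')),'F base',B[:3,:3].T@(o['wrist_force']-f0),o['finger_gap']);return T
def W(x,z,th=9.5,y=0): return toolpose(x,z,th,tt=tt,lev=1,ty=y)
E
python3 - <<'E'
from p3 import *
from rapid import *
T,im=shot('hR2');yaw=np.arctan2(T[1,0],T[0,0])
w=rapid('hR2',[*(T[:3,3]-T[:3,:3]@FLIP@[-.023,0,.018]),yaw,0,0],[0,1,2,3],search=6,it=20)
print('tray in tool',T[:3,:3].T@(w[:3]-T[:3,3]),'yaw diff',np.degrees(w[3]-yaw))
T=st();rows(T,W(.04,.05),8)
rows(W(.04,.05),W(.072,.004),4)
E
```

```text
hR2 [0, 1, 2, 3] xyz [0.5384 0.0159 0.2015] ypr [-15.221   0.      0.   ] rms 0.5832603106355971 214 450
tray in tool [ 0.0206 -0.0003  0.021 ] yaw diff -0.1175525199347434
30.9 tip mm [  20.3061 -239.1713   51.981 ] zyx [-31.0502  27.5723 -15.7101] F base [-0.3319 -0.4927  0.498 ] 0.008138883860867167Traceback (most recent call last):
  File "<stdin>", line 6, in <module>
TypeError: <lambda>() takes 0 positional arguments but 2 were given
```

```bash
sed -i 's/^tt=.*/tt=(.0206,0,.0208)/' p3.py; python3 - <<'E'
from p3 import *
T=st();rows(T,W(.04,.06),8)
rows(W(.04,.06),W(.071,.004),4)
E
```

```text
30.9 tip mm [  16.9194 -238.0804   50.532 ] zyx [-31.0502  27.5723 -15.7101] F base [-0.3319 -0.4927  0.498 ] 0.008138883860867167
rot each [0.0116, 0.0469, -0.0586] n 8
xyz [[-0.0105, -0.0213, 0.0025], [-0.0094, -0.0219, 0.0023], [-0.0082, -0.0224, 0.0021], [-0.007, -0.0228, 0.002], [-0.0057, -0.0231, 0.002], [-0.0044, -0.0234, 0.002], [-0.0032, -0.0236, 0.0021], [-0.0019, -0.0237, 0.0023]]
rot each [0.0, 0.0, 0.0] n 4
xyz [[0.01, 0.0, 0.0125], [0.01, 0.0, 0.0125], [0.01, 0.0, 0.0125], [0.01, 0.0, 0.0125]]
```

Request:
move_arm:
  delta_rot:
    - [0.0116, 0.047, -0.0586]
    - [0.0116, 0.047, -0.0586]
    - [0.0116, 0.047, -0.0586]
    - [0.0116, 0.047, -0.0586]
    - [0.0116, 0.047, -0.0586]
    - [0.0116, 0.047, -0.0586]
    - [0.0116, 0.047, -0.0586]
    - [0.0116, 0.047, -0.0586]
  xyz:
    - [-0.0105, -0.021, 0.0025]
    - [-0.0094, -0.022, 0.0023]
    - [-0.008, -0.0224, 0.002]
    - [-0.007, -0.023, 0.002]
    - [-0.0057, -0.023, 0.002]
    - [-0.0044, -0.0234, 0.002]
    - [-0.003, -0.0236, 0.002]
    - [-0.002, -0.0237, 0.0023]
  jaw: [0, 0, 0, 0, 0, 0, 0, 0]

```text
time: 31.7
position: [0.4766, 0.2073, 0.1927]
ee_rot: [-3.027, -0.325, -0.59]
wrist_force: [1.0, 0.3, -2.4]
finger_gap: 0.0082
finger_force: 78.8
```

Request:
move_arm:
  delta_rot:
    - [0, 0, 0]
    - [0, 0, 0]
    - [0, 0, 0]
    - [0, 0, 0]
    - [0, 0, 0]
    - [0, 0, 0]
  xyz:
    - [0, 0, 0]
    - [0, 0, 0]
    - [0.01, 0, 0.0125]
    - [0.01, 0, 0.0125]
    - [0, 0, 0]
    - [0, 0, 0]
  jaw: [0, 0, 0, 0, 0, 0]

```text
time: 32.3
position: [0.5052, 0.2118, 0.178]
ee_rot: [-3.028, -0.318, -0.589]
wrist_force: [-0.3, -0.2, -2.5]
finger_gap: 0.0085
finger_force: 78.7
```

```bash
python3 - <<'E'
from p3 import *
T=st();rows(T,W(.071,.0035),4)
E
```

```text
32.3 tip mm [50.8815 -1.2194 28.4893] zyx [-0.1126  9.9927  0.0028] F base [-0.4361 -0.0881  0.4614] 0.008488445727629475
rot each [-0.0001, 0.0021, -0.0005] n 4
xyz [[0.006, -0.0003, 0.0055], [0.006, -0.0003, 0.0055], [0.006, -0.0003, 0.0055], [0.006, -0.0003, 0.0055]]
```

Request:
move_arm:
  delta_rot:
    - [0, 0.002, 0]
    - [0, 0.002, 0]
    - [0, 0.002, 0]
    - [0, 0.002, 0]
    - [0, 0, 0]
    - [0, 0, 0]
    - [0, 0, 0.0]
  xyz:
    - [0.006, -0.0002, 0.0055]
    - [0.006, -0.0002, 0.0055]
    - [0.006, -0.0002, 0.0055]
    - [0.006, 0, 0.0055]
    - [0, 0, 0]
    - [0, 0, 0]
    - [0, 0, 0.0015]
  jaw: [0, 0, 0, 0, 0, 0, 0]

```text
time: 33.0
position: [0.5357, 0.2201, 0.1665]
ee_rot: [-3.023, -0.321, -0.605]
wrist_force: [1.2, -0.7, -1.8]
finger_gap: 0.0084
finger_force: 78.8
```

Request:
move_arm:
  delta_rot:
    - [0, 0, 0]
    - [0, 0, 0]
  xyz:
    - [0, 0, 0.0005]
    - [0, 0, 0]
  jaw: [0, 0]

```text
time: 33.2
position: [0.5359, 0.22, 0.1659]
ee_rot: [-3.023, -0.32, -0.604]
wrist_force: [0.3, 0.1, -2.2]
finger_gap: 0.0082
finger_force: 78.8
```

```bash
python3 - <<'E'
from p3 import *
T=st();rows(T,W(.082,-.0003,9),4)
E
```

```text
33.2 tip mm [71.7581  0.523   2.4797] zyx [-0.0114  9.3809  0.0449] F base [0.2544 0.0698 0.4534] 0.008197039944320054
rot each [-0.0002, 0.0017, -0.0] n 4
xyz [[0.0026, 0.0001, 0.0004], [0.0026, 0.0001, 0.0004], [0.0026, 0.0001, 0.0005], [0.0026, 0.0001, 0.0005]]
```

Request:
move_arm:
  delta_rot:
    - [0, 0, 0]
    - [0, 0, 0]
    - [0, 0.003, 0]
    - [0, 0.003, 0]
    - [0, 0, 0]
    - [0, 0, 0]
    - [0, 0, 0]
  xyz:
    - [0, 0.0004, 0.002]
    - [0, 0, 0]
    - [0.0026, 0, -0.0001]
    - [0.0026, 0, -0.0001]
    - [0.0026, 0, -0.0004]
    - [0.0022, 0, -0.0004]
    - [0, 0, 0]
  jaw: [0, 0, 0, 0, 0, 0, 0]

```text
time: 33.9
position: [0.5459, 0.2217, 0.1692]
ee_rot: [-3.02, -0.32, -0.614]
wrist_force: [0.3, 0.8, -2.0]
finger_gap: 0.0085
finger_force: 78.8
```

```bash
python3 - <<'E'
from p3 import *
T=st();rows(T,W(.0825,0,0),8);rows(T,W(.0825,0,4),4)
E
```

```text
33.9 tip mm [82.3842  0.151   0.5382] zyx [-0.0253  9.0093  0.0562] F base [0.5339 0.819  0.4636] 0.008514629553278481
rot each [-0.0001, 0.0197, -0.0001] n 8
xyz [[-0.0002, 0.0, 0.0021], [-0.0003, 0.0, 0.0021], [-0.0003, 0.0, 0.0021], [-0.0003, 0.0, 0.0021], [-0.0004, 0.0, 0.0021], [-0.0004, 0.0, 0.0021], [-0.0005, 0.0, 0.0021], [-0.0005, 0.0, 0.0021]]
rot each [-0.0003, 0.0219, -0.0001] n 4
xyz [[-0.0003, 0.0, 0.0024], [-0.0004, 0.0, 0.0024], [-0.0004, 0.0, 0.0024], [-0.0005, 0.0, 0.0024]]
```

Request:
move_arm:
  delta_rot:
    - [0, 0.02, 0]
    - [0, 0.02, 0]
    - [0, 0.02, 0]
    - [0, 0.02, 0]
    - [0, 0.02, 0]
    - [0, 0.02, 0]
    - [0, 0, 0]
  xyz:
    - [0.0004, 0, 0.002]
    - [0.0003, 0, 0.002]
    - [0, 0, 0.002]
    - [-0.0003, 0, 0.0021]
    - [-0.0004, 0, 0.0021]
    - [-0.0004, 0, 0.0021]
    - [0, 0, 0]
  jaw: [0, 0, 0, 0, 0, 0, 0]

```text
time: 34.6
position: [0.5498, 0.2227, 0.1572]
ee_rot: [-2.967, -0.315, -0.791]
wrist_force: [0.6, -0.3, -3.6]
finger_gap: 0.0086
finger_force: 78.9
```

Request:
move_arm:
  delta_rot:
    - [0, 0.02, 0]
    - [0, 0.018, 0]
    - [0, 0, 0]
  xyz:
    - [-0.0004, 0, 0.002]
    - [-0.0005, 0, 0.002]
    - [0, 0, 0]
  jaw: [0, 0, 0]

```text
time: 34.9
position: [0.5508, 0.2227, 0.1528]
ee_rot: [-2.949, -0.313, -0.844]
wrist_force: [-1.3, -1.5, -2.3]
finger_gap: 0.0084
finger_force: 78.9
```

```bash
python3 - <<'E'
from p3 import *
T=st()
E
```

```text
34.9 tip mm [82.4491  0.0999  0.0137] zyx [0.0099 0.0554 0.0343] F base [-1.4223 -1.1349  1.3197] 0.008367653402635043
```

Request:
move_arm:
  delta_rot:
    - [0, 0, 0]
    - [0, 0, 0]
    - [0, 0, 0]
    - [0, 0, 0]
    - [0, 0, 0]
    - [0, 0, 0]
    - [0, 0, 0]
    - [0, 0, 0]
  xyz:
    - [0, 0, 0]
    - [0, 0, 0]
    - [0, 0, 0]
    - [0, 0, -0.02]
    - [0, 0, -0.035]
    - [-0.03, 0, 0]
    - [0, 0, 0]
    - [0, 0, 0]
  jaw: [0.3, 0.45, 0.45, 0.45, 0.45, 0.2, 0, 0]

```text
time: 35.7
position: [0.4983, 0.2114, 0.1847]
ee_rot: [-2.948, -0.313, -0.847]
wrist_force: [-0.5, 0.0, -0.4]
finger_gap: -0.0
finger_force: 0.0
```

Request:
move_arm:
  delta_rot:
    - [0, 0, 0]
    - [0, 0, 0]
    - [0, 0, 0]
    - [0, 0, 0]
  xyz:
    - [0, 0, 0]
    - [0, 0, 0.012]
    - [0, 0, 0.01]
    - [0, 0, 0]
  jaw: [0, 0, 0, 0]

```text
time: 36.1
position: [0.5101, 0.2139, 0.1647]
ee_rot: [-2.949, -0.311, -0.843]
wrist_force: [-0.0, -0.2, 0.3]
finger_gap: -0.0
finger_force: 0.0
```

```bash
python3 -c "
from tip import *
tip()"
```

```text
36.1 TCP in base mm [-51.1944  -0.0387 145.0245] F base [ 0.0861 -0.1921  0.3069]
```

Request:
move_arm:
  delta_rot:
    - [0, 0, 0]
    - [0, 0, 0]
    - [0, 0, 0]
    - [0, 0, 0]
  xyz:
    - [0, 0, 0.003]
    - [0, 0, 0.003]
    - [0, 0, 0.002]
    - [0, 0, 0]
  jaw: [0, 0, 0, 0]

```text
time: 36.5
position: [0.5138, 0.2148, 0.1589]
ee_rot: [-2.948, -0.312, -0.845]
wrist_force: [-0.1, -0.2, 0.1]
finger_gap: 0.0001
finger_force: 0.0
```

Request:
move_arm:
  delta_rot:
    - [0, 0, 0]
    - [0, 0, 0]
    - [0, 0, 0]
  xyz:
    - [0, 0, 0.001]
    - [0, 0, 0.0005]
    - [0, 0, 0]
  jaw: [0, 0, 0]

```text
time: 36.8
position: [0.5146, 0.215, 0.1577]
ee_rot: [-2.948, -0.312, -0.846]
wrist_force: [0.6, -0.6, 0.1]
finger_gap: -0.0005
finger_force: 0.0
```

```bash
python3 -c "
from tip import *
tip()"
```

```text
36.8 TCP in base mm [-50.9518   0.1756 136.7225] F base [ 0.3989 -0.7099 -0.1762]
```

Request:
move_arm:
  delta_rot:
    - [0, 0, 0]
    - [0, 0, 0]
    - [0, 0, 0]
  xyz:
    - [0, 0, 0.001]
    - [0, 0, 0.0005]
    - [0, 0, 0]
  jaw: [0, 0, 0]

```text
time: 37.1
position: [0.5151, 0.2152, 0.1571]
ee_rot: [-2.948, -0.313, -0.846]
wrist_force: [-12.5, -4.1, 12.9]
finger_gap: 0.0005
finger_force: 8.6
```

Request:
move_arm:
  delta_rot:
    - [0, 0, 0]
    - [0, 0, 0]
  xyz:
    - [0, 0, 0.001]
    - [0, 0, 0]
  jaw: [0, 0]

```text
time: 37.3
position: [0.5152, 0.2152, 0.157]
ee_rot: [-2.949, -0.313, -0.847]
wrist_force: [-26.7, -8.6, 26.6]
finger_gap: 0.0001
finger_force: 18.9
```

Request:
move_arm:
  delta_rot:
    - [0, 0, 0]
    - [0, 0, 0]
  xyz:
    - [0, 0, 0.0005]
    - [0, 0, 0]
  jaw: [0, 0]

```text
time: 37.5
position: [0.5153, 0.2152, 0.1569]
ee_rot: [-2.949, -0.313, -0.848]
wrist_force: [-35.1, -11.6, 33.6]
finger_gap: -0.0003
finger_force: 23.9
```

```bash
python3 -c "
from tip import *
tip()"
```

```text
37.5 TCP in base mm [-50.7822   0.2068 135.6638] F base [-13.4068  -3.9718  47.9573]
```

Request:
move_arm:
  delta_rot:
    - [0, 0, 0]
    - [0, 0, 0]
    - [0, 0, 0]
    - [0, 0, 0]
    - [0, 0, 0]
    - [0, 0, 0]
    - [0, 0, 0]
  xyz:
    - [0, 0, -0.004]
    - [0.01, 0, -0.04]
    - [0.015, 0, -0.045]
    - [0.015, 0, -0.045]
    - [0.01, 0, -0.03]
    - [0, 0, 0]
    - [0, 0, 0]
  jaw: [0, 0, 0, 0, 0, 0, 0]

```text
time: 38.2
position: [0.479, 0.2108, 0.31]
ee_rot: [-2.949, -0.317, -0.841]
wrist_force: [0.0, 1.2, -0.9]
finger_gap: -0.0005
finger_force: 0.0
```

```bash
python3 - <<'E'
from tip import *
tip();see('v4',.092)
x=[*(B1[:3,:3]@[0,0,.092]+B1[:3,3]),np.radians(12.1),np.radians(32),0]
w=rapid('v4',x,[0,1,2,3],search=4,it=20);print(1000*B1[:3,:3].T@(w[:3]-B1[:3,3]))
im=viewer.read_camera('scene');cv2.imwrite('pics/s6.png',im)
a=cv2.imread('pics/s5.png',0);b=cv2.imread('pics/s6.png',0)
P={'base':(-.07,.05,.03),'t1 front side low':(-.07,.05,.052),'t1 front seam':(-.07,.05,.09),'t1 back side':(.06,.05,.075),'t1 nib/clip':(-.078,0,.06)}
u=np.array([proj('scene',(B1@np.r_[p,1])[:3])[0] for p in P.values()],np.float32)
q,_,e=cv2.calcOpticalFlowPyrLK(a,b,u[:,None],None,winSize=(11,11),maxLevel=1);print(dict(zip(P,(q[:,0]-u).round(2).tolist())))
E
```

```text
38.2 TCP in base mm [ -0.4843   3.5346 284.7511] F base [-0.2424  1.1937 -0.907 ]
v4 [0, 1, 2, 3, 4] xyz [0.5795 0.2286 0.1458] ypr [12.0915 31.1513  0.    ] rms 0.32700782431798975 253 450
   base mm [-1.0094 -0.1325 91.4136] tip [82.9814 -0.1431 90.1694] front bottom [-71.0017  -0.1236  92.4505]
v4 [0, 1, 2, 3, 4] xyz [0.5795 0.2286 0.1458] ypr [12.0318 31.0855  0.    ] rms 0.32284502024694217 253 450
   base mm [-1.0579 -0.1561 91.4886] tip [82.9313 -0.2417 90.148 ] front bottom [-71.049   -0.0847  92.6057]
v4 [0, 1, 2, 3] xyz [0.5796 0.2287 0.1464] ypr [12.0672 32.      0.    ] rms 0.3494056567886136 254 450
[-0.5725 -0.1277 91.8898]
{'base': [-0.0, 0.07999999821186066], 't1 front side low': [-0.11999999731779099, 0.2199999988079071], 't1 front seam': [0.25, -0.2800000011920929], 't1 back side': [8.399999618530273, -10.319999694824219], 't1 nib/clip': [1.6299999952316284, -0.9599999785423279]}
```

```bash
python3 -c "
from bench import arm
print(arm.finish_job())"
```

```text
the job is handed in; nothing more can be done
None
```

Both matching trays are stacked on the stand's tray and the job is handed in. The last wrist-camera fit puts the top tray within about 1 mm and 0.1° of its seated place, though I could not check the clips directly. The odd tray and the tools were not touched.

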